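# Change the drive pulleys in the mill's table-feed gearbox

### The job

Change the drive pulleys in the milling machine's feed gearbox: open its clear slide cover, take the two worn pulleys off their shafts and lay them in the black tray, then seat every new pulley that is laid out on the table fully down on the flatted shaft whose seat collar is as wide as the pulley's wheel. Last, slide the cover home until its springy tab clicks behind the ledge and the cover is fully closed; leave the tools lying around alone.

Things in the scene. Friction and masses are not known exactly. Their poses are not given: they have to be found in the camera images.
- pulley_s: new small aluminium pulley, hub up on the table: toothed wheel 48 mm across, 14 thick; round (12-sided, faces every 30 deg from x) hub above it 32 across, its top 40 above the underside. D bore right through: 22 across, flat 7 from the axis. Origin: centre of the underside; z up; x from the axis to the flat's middle (dark set screw). May be absent.
- pulley_m: new middle-sized aluminium pulley, hub up on the table: toothed wheel 58 mm across, 14 thick; round (12-sided, faces every 30 deg from x) hub above it 32 across, its top 40 above the underside. D bore right through: 22 across, flat 7 from the axis. Origin: centre of the underside; z up; x from the axis to the flat's middle (dark set screw). Always present.
- pulley_l: new large aluminium pulley, hub up on the table: toothed wheel 68 mm across, 14 thick; round (12-sided, faces every 30 deg from x) hub above it 32 across, its top 40 above the underside. D bore right through: 22 across, flat 7 from the axis. Origin: centre of the underside; z up; x from the axis to the flat's middle (dark set screw). May be absent.
- worn_s: the worn small pulley, same shape, sizes, origin and axes as pulley_s but of duller steel; at the start it sits on shaft_s under the cover, aligned with the shaft. Always present.
- worn_m: the worn middle-sized pulley, same shape, sizes, origin and axes as pulley_m but of duller steel; at the start it sits on shaft_m under the cover, aligned with the shaft. Always present.
- shaft_s: fixed upright D shaft: 20 mm across, flat 6 from the axis, 26 tall, top 4 tapered, on a dark seat collar 48 mm across. Origin: on the axis at the collar's top, where a seated pulley's underside rests; z up; x from the axis to the flat's middle. A pulley goes down only with its x within about 0.1 rad of this x. Which place in the row is which varies.
- shaft_m: fixed upright D shaft: 20 mm across, flat 6 from the axis, 26 tall, top 4 tapered, on a dark seat collar 58 mm across. Origin: on the axis at the collar's top, where a seated pulley's underside rests; z up; x from the axis to the flat's middle. A pulley goes down only with its x within about 0.1 rad of this x. Which place in the row is which varies.
- shaft_l: fixed upright D shaft: 20 mm across, flat 6 from the axis, 26 tall, top 4 tapered, on a dark seat collar 68 mm across. Origin: on the axis at the collar's top, where a seated pulley's underside rests; z up; x from the axis to the flat's middle. A pulley goes down only with its x within about 0.1 rad of this x. Which place in the row is which varies.
- housing: green gearbox housing, fixed, open box 122 (x) by 268 mm (y), long axis y. Front and back walls 55 mm high, inner faces 53 either side of the middle; side walls and rails 70 high, rails run to 215 at +x for the open cover. Shafts at y = -75, 0, 75, x = 0, seats 12 above the table. Origin: centre of the underside; x: the way the cover opens (away from the robot).
- cover (a joint): clear slide cover, 118 x 254 mm, 60 to 65 above the table. In m: 0 home against its stop, 0.140 fully open along housing +x; shafts clear above 0.125. Stays where left (1.5 N drag). A springy tab sticks 38 mm out of its front (at y 38); in the last 25 mm of closing it rides up a ledge on the housing's front (about 5 N more) and snaps behind it at about 0.008, then runs free to 0.
- cover_grip (a point): point in the black upright handle rib in the middle of the cover: the rib is 14 mm thick (along the housing's x), 60 long (along its y) and stands from 65 to 101 mm above the table; the point is 88 mm above the table on the rib's centre and moves with the cover.
- tray: fixed black open tray, 115 mm (x) by 170 mm (y), 30 mm high, walls and floor 4 to 5 mm thick, empty at the start. Origin: centre of the underside.
- wrench_big: dark open-ended wrench, 200 mm, lying loose; a bystander, to be left alone. Origin: about its middle, at the underside.
- wrench_small: bright open-ended wrench, 140 mm, lying loose; a bystander, to be left alone. Origin: about its middle, at the underside.
- screwdriver: screwdriver with a red handle, 170 mm, lying loose; a bystander, to be left alone. Origin: about its middle, at the underside.
- chuck: drill chuck, 42 mm across, 60 mm high, standing loose; a bystander, to be left alone. Origin: about its middle, at the underside.
- clamp: stepped dark clamp block, 70 by 28 by 24 mm, loose; a bystander, to be left alone. Origin: about its middle, at the underside.
- oil: white oil bottle, 48 mm across, 120 mm high, standing loose; a bystander, to be left alone. Origin: about its middle, at the underside.
There are look-alikes about, which are no part of the job. What is shaped like the pulley_m but yellow is not meant. What is shaped like the worn_m but pink is not meant.

How it is judged:
On the way, in this order (a step that is already met when the one before it is completed fails the run):
1. with the cover still open, both worn pulleys lie in the tray and every new pulley present is fully seated on its own shaft (x of worn_s in the frame of tray between -0.05 and 0.05 m and y of worn_s in the frame of tray between -0.078 and 0.078 m and height (world z) of each of worn_s, worn_m below 0.04 m and x of worn_m in the frame of tray between -0.05 and 0.05 m and y of worn_m in the frame of tray between -0.078 and 0.078 m and horizontal distance between pulley_s and shaft_s below 0.004 m and z of pulley_s in the frame of shaft_s between -0.004 and 0.004 m and angle between each of pulley_s, pulley_m, pulley_l's own z axis and vertical below 0.1 rad and angle between the x axis of pulley_s and the x axis of shaft_s, either way round below 0.2 rad and horizontal distance between pulley_m and shaft_m below 0.004 m and z of pulley_m in the frame of shaft_m between -0.004 and 0.004 m and angle between the x axis of pulley_m and the x axis of shaft_m, either way round below 0.2 rad and horizontal distance between pulley_l and shaft_l below 0.004 m and z of pulley_l in the frame of shaft_l between -0.004 and 0.004 m and angle between the x axis of pulley_l and the x axis of shaft_l, either way round below 0.2 rad and value of joint cover above 0.03 m), for 0.2 s.
2. the cover is slid home and its tab has clicked behind the ledge (value of joint cover below 0.003 m), for 0.2 s.
At the end, for the whole second after the job is handed in: Every new pulley present is on its own shaft (axis within 4 mm, underside within 4 mm of the seat collar, flats matched within 0.2 rad, upright within 0.1 rad), both worn pulleys lie at rest inside the tray, and the cover is closed to within 3 mm of its stop, tab behind the ledge (x of worn_s in the frame of tray between -0.05 and 0.05 m and y of worn_s in the frame of tray between -0.078 and 0.078 m and height (world z) of each of worn_s, worn_m below 0.04 m and x of worn_m in the frame of tray between -0.05 and 0.05 m and y of worn_m in the frame of tray between -0.078 and 0.078 m and horizontal distance between pulley_s and shaft_s below 0.004 m and z of pulley_s in the frame of shaft_s between -0.004 and 0.004 m and angle between each of pulley_s, pulley_m, pulley_l's own z axis and vertical below 0.1 rad and angle between the x axis of pulley_s and the x axis of shaft_s, either way round below 0.2 rad and horizontal distance between pulley_m and shaft_m below 0.004 m and z of pulley_m in the frame of shaft_m between -0.004 and 0.004 m and angle between the x axis of pulley_m and the x axis of shaft_m, either way round below 0.2 rad and horizontal distance between pulley_l and shaft_l below 0.004 m and z of pulley_l in the frame of shaft_l between -0.004 and 0.004 m and angle between the x axis of pulley_l and the x axis of shaft_l, either way round below 0.2 rad and linear speed of each of pulley_s, pulley_m, pulley_l, worn_s, worn_m below 0.02 m/s and value of joint cover below 0.003 m); the robot touches nothing.
It fails at once if a bystander (wrench, screwdriver, chuck, clamp block, oil bottle) is pushed more than 5 cm from its place (distance of any of wrench_big, wrench_small, screwdriver, chuck, clamp, oil from where it was at the start of the episode above 0.05 m).
Of pulley_s, pulley_l only 1 to 2 are there at a start; the rules pass over those that are not, and their reading is None.
At some moment in a run one of pulley_s, pulley_m, pulley_l may be knocked a few centimetres aside while the robot is not near it.
It also fails if it takes over 210 s, if anything falls off the work surface, if the arm or the gripper's body presses on something with over 40 N, if the wrist force passes 120 N, or if a joint passes its speed limit or range.

### The arm

A 7-joint arm with a two-finger parallel gripper is mounted at the origin on the work surface. World frame = base frame: x ahead of the robot, y to its left, z up, the work surface at z = 0. Lengths are in m, angles in rad, forces in N, time in s.
With the tool pointing down it reaches from about 0.35 to 0.9 m from the base axis. Payload 7.2 kg.
Tool frame: the origin (TCP) lies between the finger pads; the fingertips stand 14 mm ahead of it and the grasp point (between the pads) lies 5 mm behind it; z points along the fingers, x is the direction in which the jaws open and shut, and the axes are right-handed (so a half turn about z gives the same grasp; the last joint's range is limited). The gripper opens to 88 mm and grips with 3 to 60 N. Pads are 20 mm wide; open, the fingers measure 115 mm over their backs; the gripper's body (75 mm by 178 mm) begins 61 mm behind the grasp point.
Start: joints at [-1.309, 0.411, -0.013, 1.596, 0.006, 1.134, -0.082], TCP at [0.202, 0.591, 0.237] pointing down, gripper open.
Joint ranges: [-2.95, 2.95], [-0.29, 1.99], [-1.47, 1.44], [0.14, 2.54], [-1.03, 4.17], [0.13, 1.85], [-2.86, 2.86]. Speed limits (rad/s): [2.39, 2.39, 3.01, 3.01, 3.14, 3.14, 3.14].

### API

Orientations are given as a unit quaternion [x, y, z, w].
In Python, from cell import status, get_image, camera_params, robot gives the robot as it stands.
- The arm moves only by the shell command python3 -m handwheel 'ROWS' [OPENING]. ROWS is JSON, a list of rows, each an object of numbers: "dx", "dy", "dz": the shift along the tool's x, y, z scaled (see below); "ax", "ay", "az": the turn, a rotation vector about the tool's x, y, z scaled (see below). A call has 1 to 8 rows; each row shifts and turns the commanded pose from where the row before left it, along the tool's axes as they then stand; what a row does not reach is not made up. The controller multiplies each number of a shift by 2 cm and each number of a turn by 1.5 rad. A row lasts 1/8 s, in which the tool goes at most 62.5 mm and 10.7 degrees, less where a joint would pass 70% of its speed; a pose out of reach is approached as far as the arm can. A call with a number of a shift or a turn outside -1 to 1 is refused whole. A call with a gripper value outside its range is refused whole. OPENING is the finger opening in mm, from 0 to 87.8, set as the call begins (- or left out, the last holds). The fingers move at their own pace and stop on an object; the grip force is fixed at half the most. Time passes only in rows, so rows that do not move let the fingers close. It gives the time, the measured TCP pose, the force and the opening at its end, in the units of the state.
- status.observe(): the state, without advancing time (a new reading comes with each control period).
- get_image(name): name is "side" or "top"; returns the picture (420x560x3 uint8, blue, green, red); there is no depth.
- camera_params(name): a dict with "fovy" (degrees; the focal length in pixels is half the picture's height over the tangent of half this angle, whatever the lens; pixels are square), "cx", "cy" (the principal point, pixels), "cam_to_world" (4x4, takes a point from camera to world coordinates). Camera axes: x right, y up, looking along -z (the intrinsics and any distortion apply to the point x, -y, -z); pixel columns grow to the right and rows downward; lengths in m; the calibration is good to about 2 mm. A picture is of the moment at which its call begins. camera_params takes no time and is no camera call.
- robot.close_job(): hands the job in, once; it reports no verdict.
The state is a dict: "clock": time; "joint_pos": joint angles; "qvel": joint speeds; "joint_torque": joint torques, N m; "tcp_pos": TCP position; "eef_rot": TCP orientation; "force": force on the tool from outside, world axes, zero at the start; "wrist_torque": the same for the moment, N m; "gripper_width": opening from 0.0 (shut) to 1.0 (fully open).
Only numpy, scipy, OpenCV 4.12 (cv2) and the standard library are available. Lean on these libraries where they do the work, as an engineer would, in place of code of your own. Each camera call takes 0.05 s, during which the arm holds its last target. There are 200 camera calls.

## Working session

There is one attempt and no reset: what is moved stays moved. The work goes in short steps, Python scripts to look and compute and a shell command to move; the robot and the scene stay as the last step left them, time stands still between calls to the robot, and variables do not carry over. Pictures are saved under pics/ and viewed, about 12 in all and at most 16, crops included, and the job is handed in when it is done.

```bash
ls; mkdir -p pics; python3 - <<'E'
from cell import status,get_image,camera_params
import cv2,json
for n in("top","side"):
    cv2.imwrite(f"pics/{n}0.png",get_image(n)); p=camera_params(n); print(n,p)
print(status.observe())
E
```

```text
pics
top {'fovy': 50.381426403592414, 'cx': 275.196275936815, 'cy': 208.74104331973848, 'cam_to_world': array([[-0.03603383,  0.97699186, -0.21021054,  0.29786296],
       [-0.99934303, -0.03441032,  0.01137695, -0.01668085],
       [ 0.00388177,  0.2104824 ,  0.97758994,  1.21492807],
       [ 0.        ,  0.        ,  0.        ,  1.        ]])}
side {'fovy': 53.01671178791396, 'cx': 275.7033925474054, 'cy': 213.32118119416194, 'cam_to_world': array([[ 0.83089654,  0.37419805, -0.41180913,  0.08708722],
       [-0.5561355 ,  0.58243725, -0.59285763, -0.68836646],
       [ 0.01800681,  0.72162502,  0.69204991,  0.86800869],
       [ 0.        ,  0.        ,  0.        ,  1.        ]])}
{'clock': 0.1, 'joint_pos': array([-1.30919247,  0.41179094, -0.01273562,  1.59694001,  0.00558215,
        1.13432801, -0.08221839]), 'qvel': array([ 0.00019622, -0.00061086, -0.00032474, -0.00210643,  0.00037317,
        0.00010116,  0.00034479]), 'joint_torque': array([ 2.55400693e-03, -5.89101934e+01,  6.43706750e-01, -2.91706771e+01,
       -5.37800894e-02,  1.43990899e-02,  4.48378546e-05]), 'tcp_pos': array([0.20228618, 0.59089676, 0.23591942]), 'eef_rot': array([ 8.13584062e-01,  5.81446870e-01, -5.59328089e-04,  4.46277209e-04]), 'force': array([-0.91798701, -0.52113711, -0.15637698]), 'wrist_torque': array([-0.00435889,  0.03016933, -0.03258605]), 'gripper_width': 1.000157394201989}
```

View pics/top0.png

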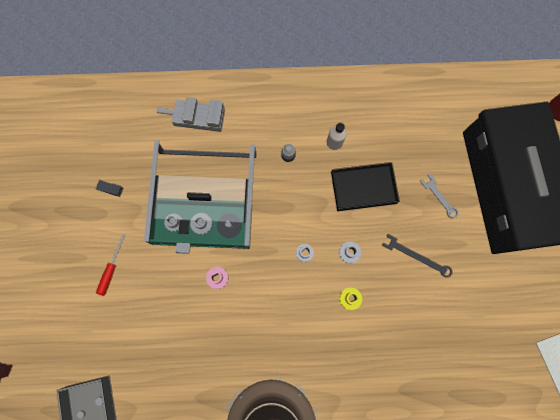

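View pics/side0.png

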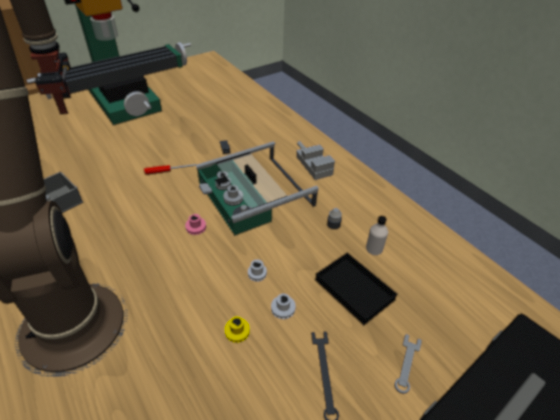

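The top view has the gearbox at (200,195), with rib at (199,197), shafts at (172,222), (201,223) and (229,226), and the tray at (365,187). New-pulley candidates are the two aluminium ones at (305,252) and (350,252). Yellow (351,298) and pink (217,278) are look-alikes. I'll confirm with enlarged crops and measure.

```bash
cat > h.py <<'E'
import numpy as np,cv2
from cell import status,get_image,camera_params
from scipy.spatial.transform import Rotation as R
def K(p): return 210/np.tan(np.radians(p["fovy"]/2))
def px2w(n,u,v,z):
    p=camera_params(n);f=K(p);T=p["cam_to_world"]
    d=T[:3,:3]@np.array([(u-p["cx"])/f,-(v-p["cy"])/f,-1]);o=T[:3,3]
    return (o+d*(z-o[2])/d[2])
def w2px(n,P):
    p=camera_params(n);f=K(p);T=p["cam_to_world"];c=T[:3,:3].T@(np.array(P)-T[:3,3])
    return np.array([p["cx"]+f*c[0]/-c[2],p["cy"]-f*c[1]/-c[2]])
def rel(target,yaw):
    "tool-axis shift (units of 2cm) from the measured pose to target (tool down, x at yaw); turn az in 1.5 rad units"
    s=status.observe();Q=R.from_quat(s["eef_rot"]).as_matrix()
    d=Q.T@(np.array(target)-s["tcp_pos"])/0.02
    W=R.from_euler("z",yaw)*R.from_euler("x",np.pi)
    best=min(((R.from_matrix(Q).inv()*R.from_euler("z",k*np.pi)*W).as_rotvec() for k in(0,1)),key=np.linalg.norm)
    print("tcp",s["tcp_pos"].round(4),"yaw",np.degrees(np.arctan2(Q[1,0],Q[0,0])).round(2),"tilt",np.degrees(np.arccos(-Q[2,2])).round(2),"F",s["force"].round(1),"w",round(s["gripper_width"]*87.8,1),"t",s["clock"])
    print("d units",d.round(2),"a units",(best/1.5).round(3),"q7",s["joint_pos"][6].round(2))
E
python3 - <<'E'
from h import *
t=cv2.imread("pics/top0.png");s=cv2.imread("pics/side0.png")
a=cv2.resize(t[135:265,140:270],None,fx=4.5,fy=4.5,interpolation=cv2.INTER_CUBIC)
b=cv2.resize(t[235:315,290:370],(400,400),interpolation=cv2.INTER_CUBIC)
cv2.imwrite("pics/c1.png",a)
c=cv2.resize(s[250:345,210:305],(400,400),interpolation=cv2.INTER_CUBIC)
cv2.imwrite("pics/c2.png",np.hstack([b,c]))
# pulleys: gray (low-sat) blobs
hsv=cv2.cvtColor(t,cv2.COLOR_BGR2HSV)
m=((hsv[...,1]<70)&(hsv[...,2]>60)).astype(np.uint8)
n,l,st,ce=cv2.connectedComponentsWithStats(m)
for i in range(1,n):
    if 285<ce[i][0]<370 and 235<ce[i][1]<270 and st[i][4]>20:
        c=max(cv2.findContours((l==i).astype(np.uint8),0,1)[0],key=len)
        print(st[i],ce[i],cv2.minEnclosingCircle(c),px2w("top",*cv2.minEnclosingCircle(c)[0],.007))
for u,v in((305,252),(350,252)):
    print(px2w("top",u,v,.01), 1/np.linalg.norm(px2w("top",u+1,v,.01)-px2w("top",u,v,.01)))
k=cv2.inRange(hsv,(0,0,0),(179,255,45));cs=cv2.findContours(k,0,1)[0]
for c in cs:
    x,y,w,h=cv2.boundingRect(c)
    if cv2.contourArea(c)>60: print((x,y,w,h),cv2.minAreaRect(c))
for u,v,z in((199.5,197,.1),(157,143,.07),(251,148,.07),(151,241,.07),(250,246,.07),(172.5,222,.05),(201.5,223,.05),(229,226,.02),(365,187,.02)): print(u,v,px2w("top",u,v,z).round(4))
E
```

```text
[339 241  22  23 354] [349.53107345 252.11016949] ((349.67913818359375, 251.97230529785156), 11.100170135498047) [ 0.43060212 -0.22835094  0.007     ]
[296 244  18  18 227] [304.17621145 252.58590308] ((304.3835754394531, 252.45205688476562), 9.193346977233887) [ 0.43367396 -0.10545273  0.007     ]
[ 0.43450092 -0.10696006  0.01      ] 369.58384074986174
[ 0.43016658 -0.22868819  0.01      ] 369.2940340496087
(248, 406, 47, 14) ((271.0, 412.5), (13.0, 46.0), 90.0)
(187, 193, 24, 8) ((198.51380920410156, 196.73757934570312), (23.2835636138916, 6.464736461639404), 3.012787342071533)
(331, 163, 68, 48) ((364.5000305175781, 186.50003051757812), (41.05549621582031, 63.13368225097656), 82.87498474121094)
(463, 103, 97, 151) ((516.5591430664062, 177.840576171875), (143.10198974609375, 93.97330474853516), 82.05652618408203)
199.5 197 [0.5753 0.1635 0.1   ]
157 143 [0.7372 0.2831 0.07  ]
251 148 [0.7141 0.0293 0.07  ]
151 241 [0.4702 0.2933 0.07  ]
250 246 [0.4482 0.0384 0.07  ]
172.5 222 [0.522 0.243 0.05 ]
201.5 223 [0.5166 0.1663 0.05  ]
229 226 [0.5113 0.0964 0.02  ]
365 187 [ 0.6076 -0.2813  0.02  ]
```

View pics/c1.png

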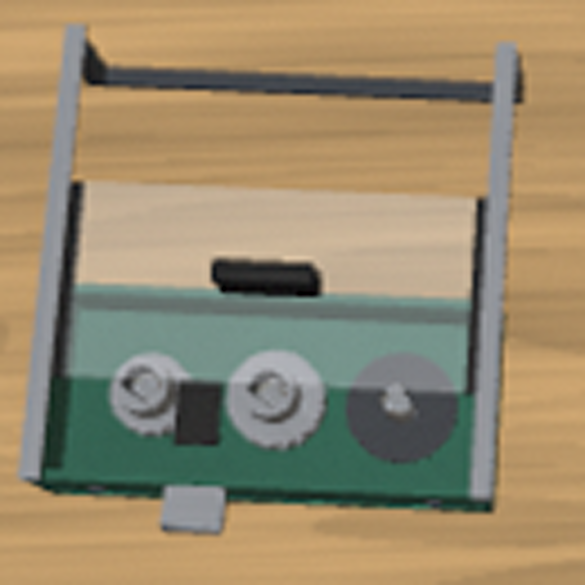

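View pics/c2.png

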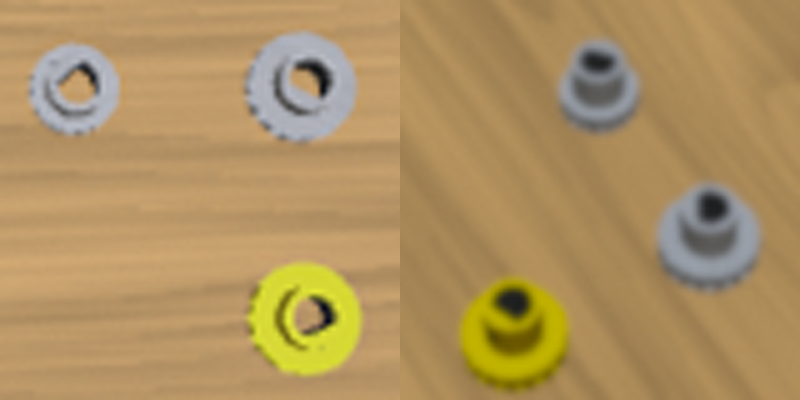

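Two aluminium pulleys: (305,252) is about 18 px = 48 mm, so it's pulley_s. (350,252) is about 22 px = 59 mm, so it's pulley_m. pulley_l is absent and the yellow and pink ones are decoys. The row is s (left, worn), m (middle, worn), l (right, empty). The cover stands roughly half open with its rib at (199,197), so next I'll compute the poses and open it.

```bash
python3 - <<'E'
from h import *
q=[px2w("top",140+u/4.5,135+v/4.5,.07)[:2] for u,v in((22,480),(66,28),(520,45),(495,497))]
print(np.round(q,4))
for a,b in((0,1),(3,2)): d=q[b]-q[a]; print("x-yaw",np.degrees(np.arctan2(d[1],d[0])),np.linalg.norm(d))
for a,b in((3,0),(2,1)): d=q[b]-q[a]; print("y-yaw",np.degrees(np.arctan2(-d[0],d[1])),np.linalg.norm(d))
t=cv2.imread("pics/top0.png");s=cv2.imread("pics/side0.png")
for n,im in(("top",t),("side",s)):   # rib, both views
    h=cv2.inRange(im,(0,0,0),(45,45,45))
    if n=="top": h[:, :180]=0;h[:,215:]=0;h[:188]=0;h[205:]=0
    else: h[:, :235]=0;h[:,262:]=0;h[:160]=0;h[190:]=0
    c=max(cv2.findContours(h,0,1)[0],key=cv2.contourArea); print(n,cv2.boundingRect(c),cv2.minAreaRect(c))
ctr=px2w("top",199,197,.09);print("rib",ctr, w2px("side",ctr))
z=cv2.resize(t[205:245,155:240],(800,376),interpolation=cv2.INTER_CUBIC)
def k(u,v,m=11): return cv2.resize(t[v-m:v+m+1,u-m:u+m+1],(200,200),interpolation=cv2.INTER_CUBIC)
def ks(u,v,m=13): return cv2.resize(s[v-m:v+m+1,u-m:u+m+1],(200,200),interpolation=cv2.INTER_CUBIC)
cv2.imwrite("pics/c3.png",np.vstack([z[:,:],np.hstack([k(305,252),k(350,252),ks(257,270),ks(284,305)])]))
rel(ctr,np.radians(-4-0))
E
```

```text
[[0.4691 0.309 ]
 [0.7425 0.2895]
 [0.7222 0.0168]
 [0.4497 0.0384]]
x-yaw -4.081107173009045 0.2741165687678017
x-yaw -4.535189127838692 0.2734505520442253
y-yaw -4.104462296748047 0.2713433844035882
y-yaw -4.24559487421877 0.27351162348874397
top (187, 193, 24, 8) ((198.51380920410156, 196.73757934570312), (23.2835636138916, 6.464736461639404), 3.012787342071533)
side (246, 166, 10, 17) ((250.0, 174.0), (17.49146270751953, 6.246950626373291), 51.34019470214844)
rib [0.57779283 0.16635924 0.09      ] [248.14758883 172.80648764]
tcp [0.2023 0.5909 0.2359] yaw 71.1 tilt 0.08 F [-0.9 -0.5 -0.2] w 87.8 t 0.1
d units [-13.99  24.64   7.32] a units [0.001 0.001 0.874] q7 -0.08
```

View pics/c3.png

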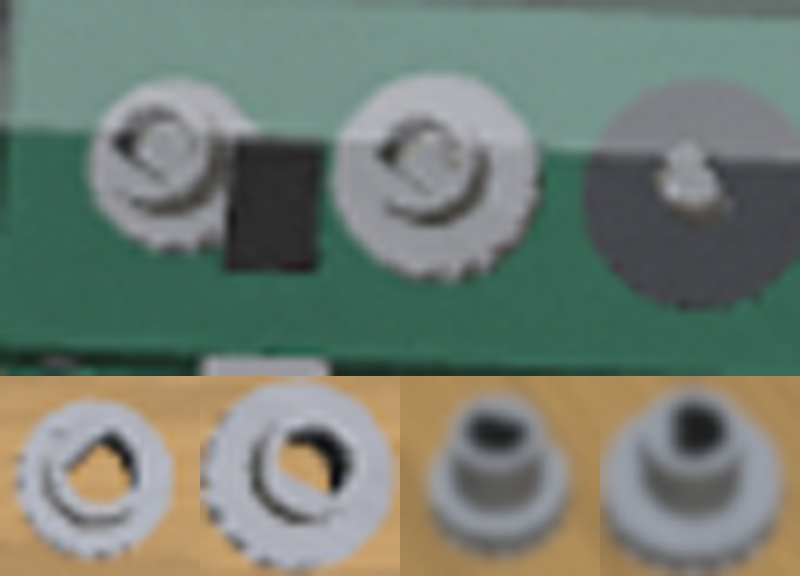

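The housing yaw is about -4.2°, and the rib stands near (0.577, 0.166). I'll turn the tool above the table, then travel to the rib.

```bash
python3 -m handwheel '[{"az":0.124},{"az":0.124},{"az":0.124},{"az":0.124},{"az":0.124},{"az":0.124},{"az":0.124},{}]' 50
python3 -m handwheel '[{"dx":1,"dy":1},{"dx":1,"dy":1},{"dx":1,"dy":1},{"dx":1,"dy":1},{"dx":1,"dy":1},{"dx":1,"dy":1},{"dx":1,"dy":1},{"dx":1,"dy":1}]'
python3 -m handwheel '[{"dx":1,"dy":1},{"dx":1,"dy":1},{"dx":1,"dy":1},{"dx":1,"dy":1},{"dx":1,"dy":1},{"dx":1,"dy":1},{"dx":1,"dy":1},{}]'
python3 -c "
from h import *
rel((.577,.1655,.14),np.radians(-4.2))"
```

```text
tcp [0.2023 0.5909 0.2359] yaw 71.1 tilt 0.08 F [-0.9 -0.5 -0.2] w 87.8 t 0.1
d units [-14.05  24.61   4.82] a units [0.001 0.001 0.876] q7 -0.08$[0]: bad value
$[0]: bad value
$[0]: bad value
```

```bash
python3 -m handwheel --help | head -20; python3 -m handwheel '[{"dx":0,"dy":0,"dz":0,"ax":0,"ay":0,"az":0.124}]' 50
```

```text
clock: 0.22
tcp_pos: [0.2024, 0.591, 0.2361]
eef_rot: [0.865, 0.502, -0.0, 0.0]
force: [-0.8, -0.1, 0.4]
gripper_width: 0.925invalid input: not JSON, or not a number
```

```bash
python3 -m handwheel '[{"dx":0,"dy":0,"dz":0,"ax":0,"ay":0,"az":0.124},{"dx":0,"dy":0,"dz":0,"ax":0,"ay":0,"az":0.124},{"dx":0,"dy":0,"dz":0,"ax":0,"ay":0,"az":0.124},{"dx":0,"dy":0,"dz":0,"ax":0,"ay":0,"az":0.124},{"dx":0,"dy":0,"dz":0,"ax":0,"ay":0,"az":0.124},{"dx":0,"dy":0,"dz":0,"ax":0,"ay":0,"az":0.124}]'
python3 -m handwheel '[{"dx":1,"dy":1,"dz":0,"ax":0,"ay":0,"az":0},{"dx":1,"dy":1,"dz":0,"ax":0,"ay":0,"az":0},{"dx":1,"dy":1,"dz":0,"ax":0,"ay":0,"az":0},{"dx":1,"dy":1,"dz":0,"ax":0,"ay":0,"az":0},{"dx":1,"dy":1,"dz":0,"ax":0,"ay":0,"az":0},{"dx":1,"dy":1,"dz":0,"ax":0,"ay":0,"az":0},{"dx":1,"dy":1,"dz":0,"ax":0,"ay":0,"az":0},{"dx":1,"dy":1,"dz":0,"ax":0,"ay":0,"az":0}]'
python3 -m handwheel '[{"dx":1,"dy":1,"dz":0,"ax":0,"ay":0,"az":0},{"dx":1,"dy":1,"dz":0,"ax":0,"ay":0,"az":0},{"dx":1,"dy":1,"dz":0,"ax":0,"ay":0,"az":0},{"dx":1,"dy":1,"dz":0,"ax":0,"ay":0,"az":0},{"dx":1,"dy":1,"dz":0,"ax":0,"ay":0,"az":0},{"dx":1,"dy":1,"dz":0,"ax":0,"ay":0,"az":0},{"dx":1,"dy":1,"dz":0,"ax":0,"ay":0,"az":0},{"dx":1,"dy":1,"dz":0,"ax":0,"ay":0,"az":0}]'
python3 -c "
from h import *
rel((.577,.1655,.14),np.radians(-4.2))"
```

```text
clock: 0.98
tcp_pos: [0.2023, 0.5911, 0.2362]
eef_rot: [0.999, -0.034, -0.0, 0.0]
force: [-1.2, -1.1, -0.8]
gripper_width: 0.567
clock: 1.98
tcp_pos: [0.3528, 0.421, 0.2364]
eef_rot: [1.0, -0.03, -0.0, 0.0]
force: [-0.3, -0.0, 0.1]
gripper_width: 0.57
clock: 2.98
tcp_pos: [0.5026, 0.2517, 0.2363]
eef_rot: [1.0, -0.03, -0.0, 0.0]
force: [-0.7, -0.1, 0.2]
gripper_width: 0.568
tcp [0.5026 0.2517 0.2363] yaw -3.48 tilt 0.04 F [-0.7 -0.1  0.2] w 49.9 t 2.975
d units [3.98 4.07 4.82] a units [0.    0.    0.008] q7 -0.47
```

```bash
python3 -m handwheel '[{"dx":1,"dy":1,"dz":0.5,"ax":0,"ay":0,"az":0.008},{"dx":1,"dy":1,"dz":0.5,"ax":0,"ay":0,"az":0},{"dx":1,"dy":1,"dz":1,"ax":0,"ay":0,"az":0},{"dx":1,"dy":1,"dz":1,"ax":0,"ay":0,"az":0},{"dx":0,"dy":0.05,"dz":1,"ax":0,"ay":0,"az":0},{"dx":0,"dy":0,"dz":1,"ax":0,"ay":0,"az":0},{"dx":0,"dy":0,"dz":1,"ax":0,"ay":0,"az":0},{"dx":0,"dy":0,"dz":0.8,"ax":0,"ay":0,"az":0}]'
python3 -c "
from h import *
rel((.577,.1655,.087),np.radians(-4.2))
cv2.imwrite('pics/s1.png',cv2.resize(get_image('side')[130:230,180:330],(750,500),interpolation=cv2.INTER_CUBIC))"
```

```text
clock: 3.98
tcp_pos: [0.576, 0.166, 0.0994]
eef_rot: [0.999, -0.036, -0.001, 0.0]
force: [0.4, -0.1, -0.2]
gripper_width: 0.568
tcp [0.576  0.166  0.0994] yaw -4.17 tilt 0.07 F [ 0.4 -0.1 -0.2] w 49.8 t 3.975
d units [0.05 0.02 0.62] a units [0.    0.001 0.   ] q7 -0.19
```

View pics/s1.png

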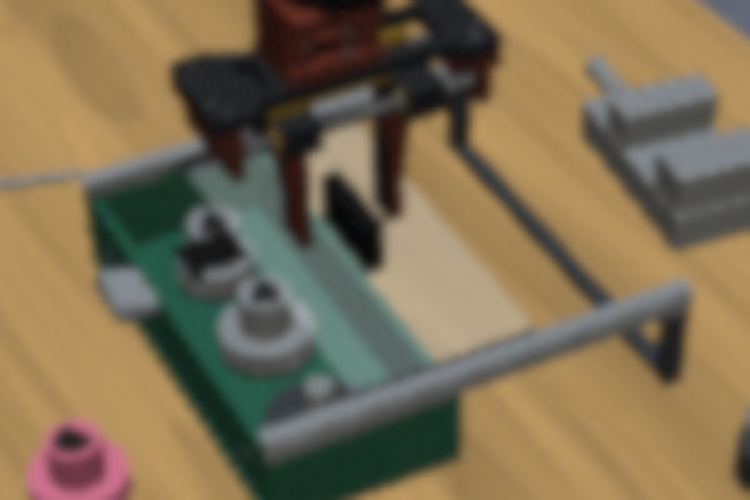

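The rib stands between the fingers. I'll lower, grip, and pull the cover open.

```bash
python3 -m handwheel '[{"dx":0,"dy":0,"dz":0.6,"ax":0,"ay":0,"az":0},{"dx":0,"dy":0,"dz":0,"ax":0,"ay":0,"az":0},{"dx":0,"dy":0,"dz":0,"ax":0,"ay":0,"az":0},{"dx":0,"dy":0,"dz":0,"ax":0,"ay":0,"az":0},{"dx":0,"dy":0,"dz":0,"ax":0,"ay":0,"az":0},{"dx":0,"dy":0,"dz":0,"ax":0,"ay":0,"az":0}]' 0
python3 -m handwheel '[{"dx":0.6,"dy":0,"dz":0,"ax":0,"ay":0,"az":0},{"dx":0.7,"dy":0,"dz":0,"ax":0,"ay":0,"az":0},{"dx":0.7,"dy":0,"dz":0,"ax":0,"ay":0,"az":0},{"dx":0.7,"dy":0,"dz":0,"ax":0,"ay":0,"az":0},{"dx":0.7,"dy":0,"dz":0,"ax":0,"ay":0,"az":0},{"dx":0.2,"dy":0,"dz":0,"ax":0,"ay":0,"az":0},{"dx":0.2,"dy":0,"dz":0,"ax":0,"ay":0,"az":0}]'
python3 -c "
from h import *
rel((.577,.1655,.087),np.radians(-4.2))"
```

```text
clock: 4.78
tcp_pos: [0.5771, 0.1661, 0.0893]
eef_rot: [0.999, -0.037, 0.001, -0.0]
force: [1.4, 0.4, 2.7]
gripper_width: 0.158
clock: 5.65
tcp_pos: [0.6524, 0.1601, 0.0893]
eef_rot: [0.999, -0.037, -0.0, -0.0]
force: [-1.1, -1.8, 6.6]
gripper_width: 0.152
tcp [0.6524 0.1601 0.0893] yaw -4.21 tilt 0.01 F [-1.1 -1.8  6.6] w 13.4 t 5.65
d units [-3.78  0.01  0.11] a units [-0.  0. -0.] q7 -0.14
```

```bash
python3 -m handwheel '[{"dx":0.15,"dy":0,"dz":0,"ax":0,"ay":0,"az":0},{"dx":0.1,"dy":0,"dz":0,"ax":0,"ay":0,"az":0},{"dx":0,"dy":0,"dz":0,"ax":0,"ay":0,"az":0},{"dx":0,"dy":0,"dz":0,"ax":0,"ay":0,"az":0}]'
python3 -c "
from h import *
rel((.520,.1692,.087),np.radians(-4.2))
cv2.imwrite('pics/s2.png',cv2.resize(get_image('side')[130:230,180:330],(750,500),interpolation=cv2.INTER_CUBIC))"
```

```text
clock: 6.15
tcp_pos: [0.6575, 0.1597, 0.0893]
eef_rot: [0.999, -0.037, 0.0, 0.0]
force: [-1.1, -1.1, 5.1]
gripper_width: 0.159
tcp [0.6575 0.1597 0.0893] yaw -4.21 tilt 0.03 F [-1.1 -1.1  5.1] w 14.0 t 6.15
d units [-6.89  0.03  0.11] a units [-0. -0. -0.] q7 -0.14
```

View pics/s2.png

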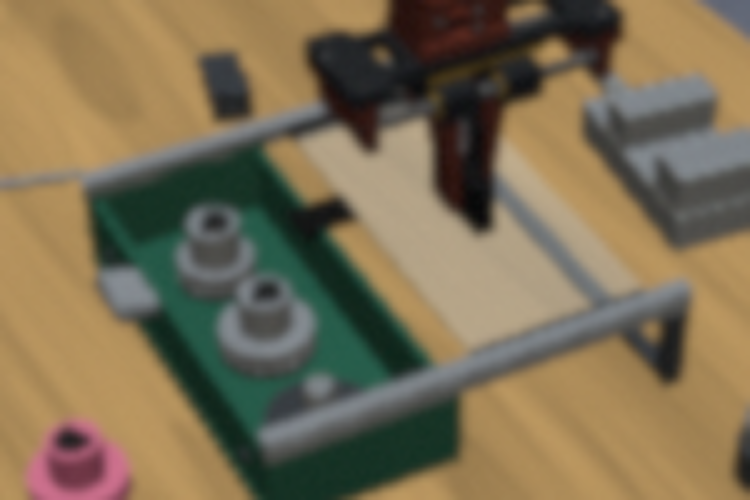

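```bash
python3 -m handwheel '[{"dx":0.15,"dy":0,"dz":0,"ax":0,"ay":0,"az":0},{"dx":0.1,"dy":0,"dz":0,"ax":0,"ay":0,"az":0},{"dx":0,"dy":0,"dz":0,"ax":0,"ay":0,"az":0}]'
python3 -m handwheel '[{"dx":0.1,"dy":0,"dz":0,"ax":0,"ay":0,"az":0},{"dx":0.1,"dy":0,"dz":0,"ax":0,"ay":0,"az":0},{"dx":0,"dy":0,"dz":0,"ax":0,"ay":0,"az":0}]'
```

```text
clock: 6.58
tcp_pos: [0.6625, 0.1593, 0.0893]
eef_rot: [0.999, -0.037, 0.0, 0.0]
force: [-0.9, -1.7, 4.9]
gripper_width: 0.157
clock: 6.95
tcp_pos: [0.663, 0.1593, 0.0892]
eef_rot: [0.999, -0.036, -0.003, 0.0]
force: [-12.6, -1.6, 14.8]
gripper_width: 0.162
```

The cover is against its open stop, which puts the housing origin near (0.523, 0.170) by the robot's own measure. Next: release, rise, and move left to clear the view.

```bash
python3 -m handwheel '[{"dx":-0.15,"dy":0,"dz":0,"ax":0,"ay":0,"az":0},{"dx":0,"dy":0,"dz":0,"ax":0,"ay":0,"az":0},{"dx":0,"dy":0,"dz":0,"ax":0,"ay":0,"az":0},{"dx":0,"dy":0,"dz":-1,"ax":0,"ay":0,"az":0},{"dx":0,"dy":0,"dz":-1,"ax":0,"ay":0,"az":0},{"dx":0,"dy":0,"dz":-1,"ax":0,"ay":0,"az":0},{"dx":0,"dy":-1,"dz":-1,"ax":0,"ay":0,"az":0},{"dx":0,"dy":-1,"dz":-1,"ax":0,"ay":0,"az":0}]' 60
python3 -m handwheel '[{"dx":-1,"dy":-1,"dz":0,"ax":0,"ay":0,"az":0},{"dx":-1,"dy":-1,"dz":0,"ax":0,"ay":0,"az":0},{"dx":-1,"dy":-1,"dz":0,"ax":0,"ay":0,"az":0},{"dx":-1,"dy":-1,"dz":0,"ax":0,"ay":0,"az":0},{"dx":-1,"dy":-1,"dz":0,"ax":0,"ay":0,"az":0},{"dx":-1,"dy":-1,"dz":0,"ax":0,"ay":0,"az":0},{"dx":-1,"dy":-1,"dz":0,"ax":0,"ay":0,"az":0},{"dx":0,"dy":-1,"dz":0,"ax":0,"ay":0,"az":0}]'
python3 - <<'E'
from h import *
t=np.mean([get_image("top").astype(float) for _ in range(4)],0).astype(np.uint8);s=np.mean([get_image("side").astype(float) for _ in range(4)],0).astype(np.uint8)
cv2.imwrite("pics/top1.png",t);cv2.imwrite("pics/side1.png",s)
M=(.5232,.1696);S=(.5287,.2444)
def crop(n,im,x,y,z,m,o): 
    u,v=w2px(n,(x,y,z)); print(n,u.round(1),v.round(1))
    c=cv2.getRectSubPix(im,(2*m+1,2*m+1),(float(u),float(v))); return cv2.resize(c,(o,o),interpolation=cv2.INTER_CUBIC)
P=[(*S,.05),(*M,.05),(.434,-.106,.04),(.43,-.2285,.04)]
cv2.imwrite("pics/c4.png",np.vstack([np.hstack([crop(n,im,*p,11 if n=="top" else 13,200) for p in P]) for n,im in(("top",t),("side",s))]))
rel((*S,.1),0)
E
```

```text
clock: 7.95
tcp_pos: [0.6665, 0.1998, 0.1911]
eef_rot: [0.999, -0.037, 0.001, -0.0]
force: [0.3, 0.4, -0.2]
gripper_width: 0.684
clock: 8.95
tcp_pos: [0.5374, 0.3709, 0.1903]
eef_rot: [0.999, -0.036, 0.0, -0.001]
force: [0.8, -0.2, 0.3]
gripper_width: 0.682
top 172.0 219.5
top 200.2 220.6
top 305.4 250.9
top 351.8 250.8
side 221.8 175.1
side 232.2 188.9
side 255.7 264.3
side 281.8 299.2
tcp [0.539  0.368  0.1887] yaw -4.29 tilt 0.03 F [-0.3  0.3 -0. ] w 59.9 t 9.35
d units [-0.05  6.2   4.44] a units [ 0.   -0.   -0.05] q7 -0.56
```

View pics/c4.png

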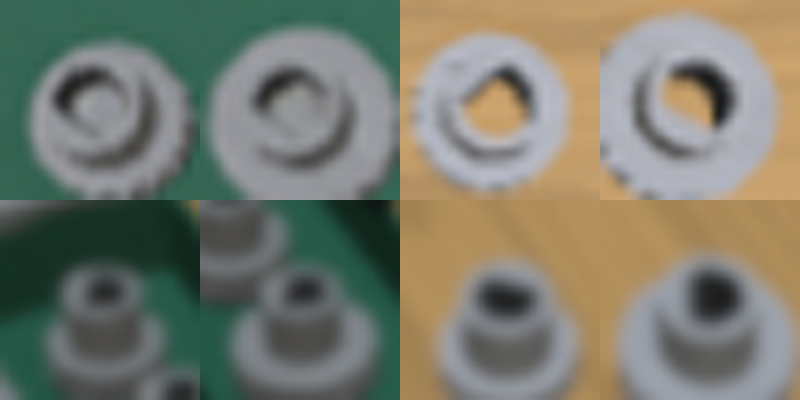

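Worn bores have their flats toward lower-left in the image (shaft yaw about 141–150°). New s points upper-left (about 43°) and new m lower-left (about 150°). Gripping the 12-sided hub snaps yaw to 30° steps, so this is accurate enough. I'll grasp worn_s now.

```bash
python3 -m handwheel '[{"dx":0,"dy":1,"dz":0,"ax":0,"ay":0,"az":0},{"dx":0,"dy":1,"dz":0,"ax":0,"ay":0,"az":0},{"dx":0,"dy":1,"dz":0,"ax":0,"ay":0,"az":0},{"dx":0,"dy":1,"dz":0,"ax":0,"ay":0,"az":0},{"dx":0,"dy":1,"dz":0.7,"ax":0,"ay":0,"az":0},{"dx":-0.05,"dy":1,"dz":1,"ax":0,"ay":0,"az":0},{"dx":0,"dy":0.2,"dz":1,"ax":0,"ay":0,"az":0.03},{"dx":0,"dy":0,"dz":1,"ax":0,"ay":0,"az":0}]' 52
python3 - <<'E'
from h import *
rel((.5287,.2444,.0435),np.radians(-7))
s=get_image("side");u,v=w2px("side",(.5287,.2444,.05))
cv2.imwrite("pics/s3.png",cv2.resize(cv2.getRectSubPix(s,(90,70),(float(u),float(v))),(720,560),interpolation=cv2.INTER_CUBIC))
E
```

```text
clock: 10.35
tcp_pos: [0.5282, 0.2442, 0.1144]
eef_rot: [0.998, -0.06, 0.0, -0.0]
force: [-0.2, 0.3, -0.5]
gripper_width: 0.594
tcp [0.5282 0.2442 0.1144] yaw -6.87 tilt 0.03 F [-0.2  0.3 -0.5] w 52.1 t 10.35
d units [ 0.02 -0.01  3.55] a units [-0.    -0.     0.001] q7 -0.4
```

View pics/s3.png

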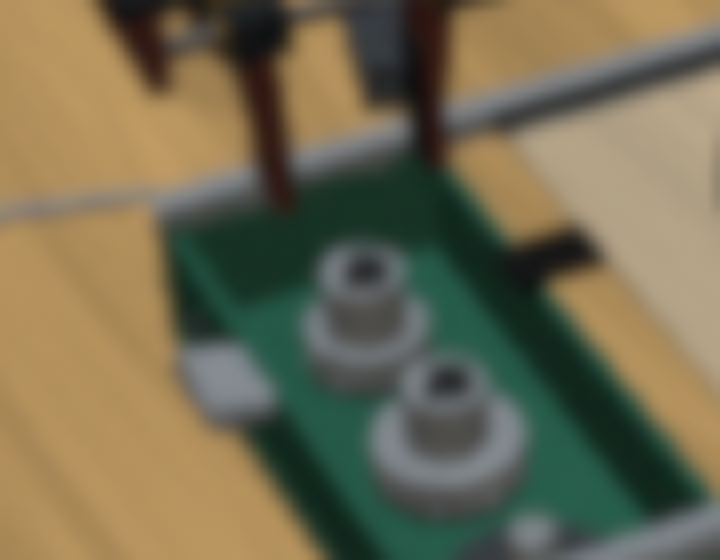

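```bash
python3 -m handwheel '[{"dx":0.02,"dy":0,"dz":0.8,"ax":0,"ay":0,"az":0},{"dx":0,"dy":0,"dz":0.8,"ax":0,"ay":0,"az":0},{"dx":0,"dy":0,"dz":0.8,"ax":0,"ay":0,"az":0},{"dx":0,"dy":0,"dz":0.6,"ax":0,"ay":0,"az":0},{"dx":0,"dy":0,"dz":0.5,"ax":0,"ay":0,"az":0},{"dx":0,"dy":0,"dz":0,"ax":0,"ay":0,"az":0}]' && python3 -m handwheel '[{"dx":0,"dy":0,"dz":0,"ax":0,"ay":0,"az":0},{"dx":0,"dy":0,"dz":0,"ax":0,"ay":0,"az":0},{"dx":0,"dy":0,"dz":0,"ax":0,"ay":0,"az":0},{"dx":0,"dy":0,"dz":0,"ax":0,"ay":0,"az":0},{"dx":0,"dy":0,"dz":0,"ax":0,"ay":0,"az":0}]' 20
python3 -c "
from h import *
rel((.5287,.2444,.0435),np.radians(-7));print(status.observe()['wrist_torque'])"
```

```text
clock: 11.15
tcp_pos: [0.5281, 0.2455, 0.0438]
eef_rot: [0.998, -0.059, -0.001, 0.0]
force: [0.1, -0.9, -0.6]
gripper_width: 0.595
clock: 11.78
tcp_pos: [0.5289, 0.2459, 0.0451]
eef_rot: [0.998, -0.059, 0.0, -0.0]
force: [-0.2, -0.8, 5.5]
gripper_width: 0.363
tcp [0.5289 0.2459 0.0451] yaw -6.76 tilt 0.05 F [-0.2 -0.8  5.5] w 31.9 t 11.775
d units [-0.    0.08  0.08] a units [-0.    -0.     0.003] q7 -0.36
[-0.10274185  0.22117088  0.02226915]
```

Gripped across flats (31.9 mm). To locate the shaft's flat, I'll turn a little each way and feel the torque.

```bash
cat > tq.py <<'E'
from h import *
import time
s=status.observe();Q=R.from_quat(s["eef_rot"]).as_matrix()
print("   yaw",np.degrees(np.arctan2(Q[1,0],Q[0,0])).round(2),"F",s["force"].round(1),"T",s["wrist_torque"].round(3),"tcp",s["tcp_pos"].round(4),"w",round(s["gripper_width"]*87.8,1),"t",s["clock"])
E
python3 -m handwheel '[{"dx":0,"dy":0,"dz":0,"ax":0,"ay":0,"az":0.03},{"dx":0,"dy":0,"dz":0,"ax":0,"ay":0,"az":0}]'>/dev/null;python3 tq.py
python3 -m handwheel '[{"dx":0,"dy":0,"dz":0,"ax":0,"ay":0,"az":0.03},{"dx":0,"dy":0,"dz":0,"ax":0,"ay":0,"az":0}]'>/dev/null;python3 tq.py
python3 -m handwheel '[{"dx":0,"dy":0,"dz":0,"ax":0,"ay":0,"az":-0.09},{"dx":0,"dy":0,"dz":0,"ax":0,"ay":0,"az":0}]'>/dev/null;python3 tq.py
python3 -m handwheel '[{"dx":0,"dy":0,"dz":0,"ax":0,"ay":0,"az":-0.03},{"dx":0,"dy":0,"dz":0,"ax":0,"ay":0,"az":0}]'>/dev/null;python3 tq.py
```

```text
yaw -9.43 F [ 0.1 -0.8  6. ] T [-0.134  0.161 -0.089] tcp [0.5289 0.2459 0.0451] w 31.6 t 12.025
   yaw -12.01 F [ 0.3 -0.3  6.4] T [-0.113  0.207 -0.03 ] tcp [0.5289 0.2459 0.0451] w 31.8 t 12.275
   yaw -4.24 F [0.4 0.4 5.5] T [-0.024  0.042  0.031] tcp [0.5291 0.2459 0.0451] w 31.2 t 12.525
   yaw -1.78 F [ 1.1 -0.3  6.9] T [-0.052  0.084  0.058] tcp [0.5291 0.2459 0.0452] w 31.5 t 12.775
```

No torque from -12° to -2°, so the shaft_s key sits at about -7° (mod 30) within a couple of degrees. Now lift and carry to the tray.

```bash
python3 -m handwheel '[{"dx":0,"dy":0,"dz":0,"ax":0,"ay":0,"az":0.06},{"dx":0,"dy":0,"dz":-0.5,"ax":0,"ay":0,"az":0},{"dx":0,"dy":0,"dz":-0.7,"ax":0,"ay":0,"az":0},{"dx":0,"dy":0,"dz":-1,"ax":0,"ay":0,"az":0},{"dx":0,"dy":0,"dz":-1,"ax":0,"ay":0,"az":0},{"dx":0,"dy":0,"dz":-1,"ax":0,"ay":0,"az":0},{"dx":0,"dy":0.5,"dz":-0.5,"ax":0,"ay":0,"az":0}]'; python3 tq.py
python3 -m handwheel '[{"dx":0.3,"dy":1,"dz":0,"ax":0,"ay":0,"az":0},{"dx":0.3,"dy":1,"dz":0,"ax":0,"ay":0,"az":0},{"dx":0.3,"dy":1,"dz":0,"ax":0,"ay":0,"az":0},{"dx":0.3,"dy":1,"dz":0,"ax":0,"ay":0,"az":0},{"dx":0.3,"dy":1,"dz":0,"ax":0,"ay":0,"az":0},{"dx":0.3,"dy":1,"dz":0,"ax":0,"ay":0,"az":0},{"dx":0.3,"dy":1,"dz":0,"ax":0,"ay":0,"az":0},{"dx":0.3,"dy":1,"dz":0,"ax":0,"ay":0,"az":0}]'
python3 -m handwheel '[{"dx":0.3,"dy":1,"dz":0,"ax":0,"ay":0,"az":0},{"dx":0.3,"dy":1,"dz":0,"ax":0,"ay":0,"az":0},{"dx":0.3,"dy":1,"dz":0,"ax":0,"ay":0,"az":0},{"dx":0.3,"dy":1,"dz":0,"ax":0,"ay":0,"az":0},{"dx":0.3,"dy":1,"dz":0,"ax":0,"ay":0,"az":0},{"dx":0.3,"dy":1,"dz":0,"ax":0,"ay":0,"az":0},{"dx":0.3,"dy":1,"dz":0,"ax":0,"ay":0,"az":0},{"dx":0.3,"dy":1,"dz":0,"ax":0,"ay":0,"az":0}]'
python3 -m handwheel '[{"dx":0.3,"dy":1,"dz":0,"ax":0,"ay":0,"az":0},{"dx":0.3,"dy":1,"dz":0,"ax":0,"ay":0,"az":0},{"dx":0.3,"dy":1,"dz":0,"ax":0,"ay":0,"az":0},{"dx":0.3,"dy":1,"dz":0,"ax":0,"ay":0,"az":0},{"dx":0.3,"dy":1,"dz":0,"ax":0,"ay":0,"az":0},{"dx":0.3,"dy":1,"dz":0,"ax":0,"ay":0,"az":0},{"dx":0.3,"dy":1,"dz":0,"ax":0,"ay":0,"az":0},{"dx":0.3,"dy":1,"dz":0,"ax":0,"ay":0,"az":0}]'
python3 -c "
from h import *
rel((.6125,-.320,.042),np.radians(-7))
cv2.imwrite('pics/side3.png',get_image('side'))
t=get_image('top');cv2.imwrite('pics/top3.png',t)
cv2.imwrite('pics/v9.png',np.hstack([cv2.resize(cv2.imread('pics/side3.png')[150:350,180:450],(540,400)),cv2.resize(t[100:300,290:420],(260,400))]))"
```

```text
clock: 13.65
tcp_pos: [0.5273, 0.2361, 0.1401]
eef_rot: [0.998, -0.058, 0.0, -0.001]
force: [0.0, -0.3, -0.9]
gripper_width: 0.36
   yaw -6.67 F [ 0.  -0.3 -0.9] T [-0.072  0.064 -0.015] tcp [0.5273 0.2361 0.1401] w 31.6 t 13.65
clock: 14.65
tcp_pos: [0.556, 0.069, 0.1381]
eef_rot: [0.998, -0.06, -0.0, 0.0]
force: [0.0, -0.2, -1.4]
gripper_width: 0.362
clock: 15.65
tcp_pos: [0.5846, -0.0953, 0.1382]
eef_rot: [0.998, -0.059, -0.0, 0.0]
force: [0.8, 0.3, -0.5]
gripper_width: 0.359
clock: 16.65
tcp_pos: [0.6141, -0.2592, 0.1386]
eef_rot: [0.998, -0.059, -0.0, -0.0]
force: [-0.5, -0.1, -1.4]
gripper_width: 0.358
tcp [ 0.6141 -0.2592  0.1386] yaw -6.76 tilt 0.0 F [-0.5 -0.1 -1.4] w 31.4 t 16.65
d units [0.28 3.03 4.83] a units [-0.     0.     0.003] q7 0.47
```

View pics/v9.png

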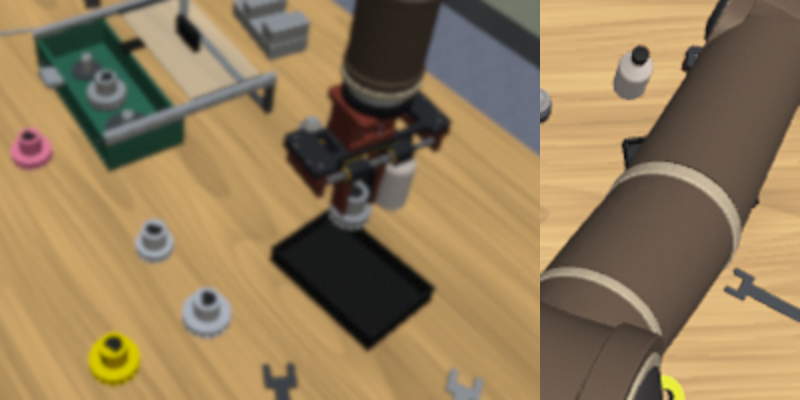

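```bash
python3 -m handwheel '[{"dx":0.1,"dy":1,"dz":0,"ax":0,"ay":0,"az":0},{"dx":0.1,"dy":1,"dz":0,"ax":0,"ay":0,"az":0},{"dx":0.05,"dy":1,"dz":0.8,"ax":0,"ay":0,"az":0},{"dx":0,"dy":0,"dz":1,"ax":0,"ay":0,"az":0},{"dx":0,"dy":0,"dz":1,"ax":0,"ay":0,"az":0},{"dx":0,"dy":0,"dz":1,"ax":0,"ay":0,"az":0},{"dx":0,"dy":0,"dz":0.7,"ax":0,"ay":0,"az":0},{"dx":0,"dy":0,"dz":0.2,"ax":0,"ay":0,"az":0}]'; python3 tq.py
python3 -m handwheel '[{"dx":0,"dy":0,"dz":0,"ax":0,"ay":0,"az":0},{"dx":0,"dy":0,"dz":0,"ax":0,"ay":0,"az":0},{"dx":0,"dy":0,"dz":0,"ax":0,"ay":0,"az":0},{"dx":0,"dy":0,"dz":0,"ax":0,"ay":0,"az":0},{"dx":0,"dy":0,"dz":-1,"ax":0,"ay":0,"az":0},{"dx":0,"dy":0,"dz":-1,"ax":0,"ay":0,"az":0},{"dx":0,"dy":0,"dz":-1,"ax":0,"ay":0,"az":0},{"dx":0,"dy":0,"dz":-1,"ax":0,"ay":0,"az":0}]' 52
python3 -c "
from h import *
rel((.523,.1697,.12),np.radians(-4))
print(px2w('top',336,140,.07))"
```

```text
clock: 17.75
tcp_pos: [0.6114, -0.3173, 0.0432]
eef_rot: [0.998, -0.059, -0.001, -0.0]
force: [0.4, 1.0, -0.7]
gripper_width: 0.361
   yaw -6.73 F [ 0.4  1.  -0.7] T [-0.134  0.042  0.024] tcp [ 0.6114 -0.3173  0.0432] w 31.7 t 17.75
clock: 18.75
tcp_pos: [0.612, -0.3182, 0.1268]
eef_rot: [0.998, -0.059, 0.001, 0.0]
force: [0.7, -0.6, 0.2]
gripper_width: 0.593
tcp [ 0.612  -0.3182  0.1268] yaw -6.76 tilt 0.07 F [ 0.7 -0.6  0.2] w 52.0 t 18.75
d units [ -7.29 -23.7    0.32] a units [ 0.    -0.001 -0.032] q7 0.56
[ 0.72901006 -0.20184688  0.07      ]
```

```bash
python3 -m handwheel '[{"dx":-0.3,"dy":-1,"dz":0,"ax":0,"ay":0,"az":0},{"dx":-0.3,"dy":-1,"dz":0,"ax":0,"ay":0,"az":0},{"dx":-0.3,"dy":-1,"dz":0,"ax":0,"ay":0,"az":0},{"dx":-0.3,"dy":-1,"dz":0,"ax":0,"ay":0,"az":0},{"dx":-0.3,"dy":-1,"dz":0,"ax":0,"ay":0,"az":0},{"dx":-0.3,"dy":-1,"dz":0,"ax":0,"ay":0,"az":0},{"dx":-0.3,"dy":-1,"dz":0,"ax":0,"ay":0,"az":0},{"dx":-0.3,"dy":-1,"dz":0,"ax":0,"ay":0,"az":0}]'
python3 -m handwheel '[{"dx":-0.3,"dy":-1,"dz":0,"ax":0,"ay":0,"az":0},{"dx":-0.3,"dy":-1,"dz":0,"ax":0,"ay":0,"az":0},{"dx":-0.3,"dy":-1,"dz":0,"ax":0,"ay":0,"az":0},{"dx":-0.3,"dy":-1,"dz":0,"ax":0,"ay":0,"az":0},{"dx":-0.3,"dy":-1,"dz":0,"ax":0,"ay":0,"az":0},{"dx":-0.3,"dy":-1,"dz":0,"ax":0,"ay":0,"az":0},{"dx":-0.3,"dy":-1,"dz":0,"ax":0,"ay":0,"az":0},{"dx":-0.3,"dy":-1,"dz":0,"ax":0,"ay":0,"az":0}]'
python3 -m handwheel '[{"dx":-0.3,"dy":-1,"dz":0,"ax":0,"ay":0,"az":0},{"dx":-0.3,"dy":-1,"dz":0,"ax":0,"ay":0,"az":0},{"dx":-0.3,"dy":-1,"dz":0,"ax":0,"ay":0,"az":0},{"dx":-0.3,"dy":-1,"dz":0,"ax":0,"ay":0,"az":0},{"dx":-0.3,"dy":-1,"dz":0,"ax":0,"ay":0,"az":0},{"dx":-0.3,"dy":-1,"dz":0,"ax":0,"ay":0,"az":0},{"dx":-0.3,"dy":-0.9,"dz":0,"ax":0,"ay":0,"az":0},{"dx":0,"dy":0,"dz":0,"ax":0,"ay":0,"az":-0.03}]'
python3 - <<'E'
from h import *
rel((.5235,.1705,.0435),np.radians(-4))
# numeric check: D-bore look of worn pulleys in earlier unobstructed top picture, rectified at hub top
t=cv2.imread("pics/top1.png",0)
E
```

```text
clock: 19.75
tcp_pos: [0.5827, -0.1521, 0.1247]
eef_rot: [0.998, -0.059, 0.0, -0.0]
force: [0.1, 0.1, -0.9]
gripper_width: 0.594
clock: 20.75
tcp_pos: [0.5538, 0.0124, 0.1247]
eef_rot: [0.998, -0.059, 0.0, -0.0]
force: [0.7, 0.5, -0.5]
gripper_width: 0.591
clock: 21.75
tcp_pos: [0.5279, 0.1555, 0.1245]
eef_rot: [0.999, -0.035, -0.0, -0.0]
force: [-0.4, -0.3, 0.4]
gripper_width: 0.594
tcp [0.5279 0.1555 0.1245] yaw -3.98 tilt 0.03 F [-0.4 -0.3  0.4] w 52.1 t 21.75
d units [-0.27 -0.73  4.05] a units [-0.  0.  0.] q7 -0.21
```

```bash
python3 -m handwheel '[{"dx":-0.25,"dy":-0.7,"dz":0,"ax":0,"ay":0,"az":0},{"dx":0,"dy":0,"dz":0.5,"ax":0,"ay":0,"az":0},{"dx":0,"dy":0,"dz":0.8,"ax":0,"ay":0,"az":0},{"dx":0,"dy":0,"dz":0.8,"ax":0,"ay":0,"az":0},{"dx":0,"dy":0,"dz":0.8,"ax":0,"ay":0,"az":0},{"dx":0,"dy":0,"dz":0.6,"ax":0,"ay":0,"az":0},{"dx":0,"dy":0,"dz":0.45,"ax":0,"ay":0,"az":0},{"dx":0,"dy":0,"dz":0,"ax":0,"ay":0,"az":0}]' && python3 tq.py && python3 -m handwheel '[{"dx":0,"dy":0,"dz":0,"ax":0,"ay":0,"az":0},{"dx":0,"dy":0,"dz":0,"ax":0,"ay":0,"az":0},{"dx":0,"dy":0,"dz":0,"ax":0,"ay":0,"az":0},{"dx":0,"dy":0,"dz":0,"ax":0,"ay":0,"az":0},{"dx":0,"dy":0,"dz":0,"ax":0,"ay":0,"az":0}]' 20
python3 tq.py
python3 -m handwheel '[{"dx":0,"dy":0,"dz":0,"ax":0,"ay":0,"az":0.06},{"dx":0,"dy":0,"dz":0,"ax":0,"ay":0,"az":0}]'>/dev/null;python3 tq.py
python3 -m handwheel '[{"dx":0,"dy":0,"dz":0,"ax":0,"ay":0,"az":-0.1},{"dx":0,"dy":0,"dz":0,"ax":0,"ay":0,"az":0}]'>/dev/null;python3 tq.py
```

```text
clock: 22.75
tcp_pos: [0.5243, 0.1671, 0.045]
eef_rot: [0.999, -0.037, -0.001, 0.0]
force: [0.5, 0.2, 0.6]
gripper_width: 0.592
   yaw -4.2 F [0.5 0.2 0.6] T [-0.071  0.056  0.042] tcp [0.5243 0.1671 0.045 ] w 51.9 t 22.75
clock: 23.38
tcp_pos: [0.5244, 0.1676, 0.0461]
eef_rot: [0.999, -0.036, -0.0, -0.0]
force: [-3.1, -0.2, 5.7]
gripper_width: 0.359
   yaw -4.18 F [-3.1 -0.2  5.7] T [ 0.015  0.866 -0.002] tcp [0.5244 0.1676 0.0461] w 31.5 t 23.375
   yaw -9.38 F [-5.6  0.1 10.1] T [-0.036  1.385 -0.033] tcp [0.5236 0.1677 0.0461] w 31.5 t 23.625
   yaw -0.75 F [-3.9  0.5  7. ] T [0.251 0.887 0.098] tcp [0.5245 0.168  0.0461] w 31.4 t 23.875
```

```bash
python3 -m handwheel '[{"dx":0,"dy":0,"dz":0,"ax":0,"ay":0,"az":-0.04},{"dx":0,"dy":0,"dz":0,"ax":0,"ay":0,"az":0}]'>/dev/null;python3 tq.py
python3 -m handwheel '[{"dx":0,"dy":0,"dz":0,"ax":0,"ay":0,"az":-0.04},{"dx":0,"dy":0,"dz":0,"ax":0,"ay":0,"az":0}]'>/dev/null;python3 tq.py
```

```text
yaw 2.58 F [-2.7  2.3  6.1] T [0.478 0.843 0.03 ] tcp [0.5245 0.1683 0.0461] w 31.7 t 24.125
   yaw 6.03 F [-2.9  3.9  6.5] T [0.568 0.936 0.012] tcp [0.5244 0.1686 0.0461] w 31.8 t 24.375
```

Contact builds sideways beyond about -0.5° and about -9°, so the shaft_m key is near -4.5°. Lift and carry worn_m to the tray, a bit nearer the robot to clear the oil bottle.

```bash
python3 -m handwheel '[{"dx":0,"dy":0,"dz":0,"ax":0,"ay":0,"az":0.12},{"dx":0,"dy":0,"dz":-0.5,"ax":0,"ay":0,"az":0},{"dx":0,"dy":0,"dz":-0.7,"ax":0,"ay":0,"az":0},{"dx":0,"dy":0,"dz":-1,"ax":0,"ay":0,"az":0},{"dx":0,"dy":0,"dz":-1,"ax":0,"ay":0,"az":0},{"dx":0,"dy":0,"dz":-1,"ax":0,"ay":0,"az":0},{"dx":0,"dy":0,"dz":-0.5,"ax":0,"ay":0,"az":0},{"dx":0,"dy":0,"dz":0,"ax":0,"ay":0,"az":0}]'; python3 tq.py
python3 -m handwheel '[{"dx":0.25,"dy":1,"dz":0,"ax":0,"ay":0,"az":0},{"dx":0.25,"dy":1,"dz":0,"ax":0,"ay":0,"az":0},{"dx":0.25,"dy":1,"dz":0,"ax":0,"ay":0,"az":0},{"dx":0.25,"dy":1,"dz":0,"ax":0,"ay":0,"az":0},{"dx":0.25,"dy":1,"dz":0,"ax":0,"ay":0,"az":0},{"dx":0.25,"dy":1,"dz":0,"ax":0,"ay":0,"az":0},{"dx":0.25,"dy":1,"dz":0,"ax":0,"ay":0,"az":0},{"dx":0.25,"dy":1,"dz":0,"ax":0,"ay":0,"az":0}]'
python3 -m handwheel '[{"dx":0.25,"dy":1,"dz":0,"ax":0,"ay":0,"az":0},{"dx":0.25,"dy":1,"dz":0,"ax":0,"ay":0,"az":0},{"dx":0.25,"dy":1,"dz":0,"ax":0,"ay":0,"az":0},{"dx":0.25,"dy":1,"dz":0,"ax":0,"ay":0,"az":0},{"dx":0.25,"dy":1,"dz":0,"ax":0,"ay":0,"az":0},{"dx":0.25,"dy":1,"dz":0,"ax":0,"ay":0,"az":0},{"dx":0.25,"dy":1,"dz":0,"ax":0,"ay":0,"az":0},{"dx":0.25,"dy":1,"dz":0,"ax":0,"ay":0,"az":0}]'
python3 -m handwheel '[{"dx":0.25,"dy":1,"dz":0,"ax":0,"ay":0,"az":0},{"dx":0.25,"dy":1,"dz":0,"ax":0,"ay":0,"az":0},{"dx":0.25,"dy":1,"dz":0,"ax":0,"ay":0,"az":0},{"dx":0.25,"dy":1,"dz":0,"ax":0,"ay":0,"az":0},{"dx":0,"dy":0,"dz":0,"ax":0,"ay":0,"az":0}]'
python3 - <<'E'
from h import *
rel((.595,-.240,.043),np.radians(-4.5))
cv2.imwrite('pics/v10.png',cv2.resize(get_image('side')[150:350,180:450],(800,592)))
E
```

```text
clock: 25.38
tcp_pos: [0.5252, 0.1675, 0.1405]
eef_rot: [0.999, -0.036, 0.001, -0.0]
force: [0.3, -0.0, -1.1]
gripper_width: 0.361
   yaw -4.15 F [ 0.3 -0.  -1.1] T [-0.057  0.046 -0.024] tcp [0.5252 0.1675 0.1405] w 31.7 t 25.375
clock: 26.38
tcp_pos: [0.5525, 0.0041, 0.1388]
eef_rot: [0.999, -0.036, -0.001, 0.0]
force: [0.4, 0.8, -1.2]
gripper_width: 0.362
clock: 27.38
tcp_pos: [0.5813, -0.1588, 0.1394]
eef_rot: [0.999, -0.036, -0.0, 0.0]
force: [1.0, -0.6, -0.6]
gripper_width: 0.361
clock: 28.0
tcp_pos: [0.595, -0.2413, 0.1396]
eef_rot: [0.999, -0.038, 0.0, 0.001]
force: [-0.5, -0.5, -2.0]
gripper_width: 0.364
tcp [ 0.595  -0.2413  0.1396] yaw -4.34 tilt 0.06 F [-0.5 -0.5 -2. ] w 32.0 t 28.0
d units [-0.   -0.07  4.83] a units [ 0.001 -0.     0.002] q7 0.5
```

View pics/v10.png

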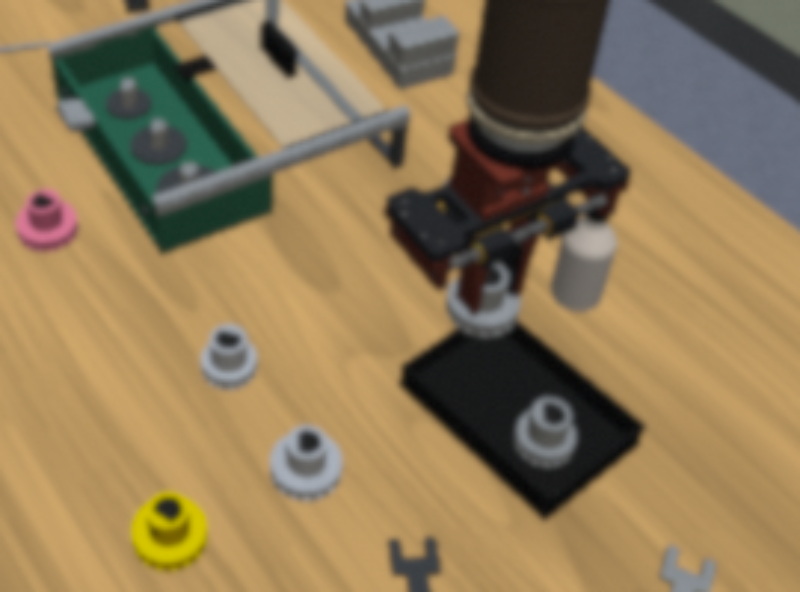

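worn_s stands in the tray (pixel (548,432) of the crop), and worn_m is ready above the free end of the tray. Lower and release, then rise.

```bash
python3 -m handwheel '[{"dx":0,"dy":0,"dz":0.8,"ax":0,"ay":0,"az":0},{"dx":0,"dy":0,"dz":1,"ax":0,"ay":0,"az":0},{"dx":0,"dy":0,"dz":1,"ax":0,"ay":0,"az":0},{"dx":0,"dy":0,"dz":1,"ax":0,"ay":0,"az":0},{"dx":0,"dy":0,"dz":0.7,"ax":0,"ay":0,"az":0},{"dx":0,"dy":0,"dz":0.3,"ax":0,"ay":0,"az":0},{"dx":0,"dy":0,"dz":0,"ax":0,"ay":0,"az":0}]'; python3 tq.py
python3 -m handwheel '[{"dx":0,"dy":0,"dz":0,"ax":0,"ay":0,"az":0},{"dx":0,"dy":0,"dz":0,"ax":0,"ay":0,"az":0},{"dx":0,"dy":0,"dz":0,"ax":0,"ay":0,"az":0},{"dx":0,"dy":0,"dz":0,"ax":0,"ay":0,"az":0},{"dx":0,"dy":0,"dz":-1,"ax":0,"ay":0,"az":0},{"dx":0,"dy":0,"dz":-1,"ax":0,"ay":0,"az":0},{"dx":0,"dy":0,"dz":-1,"ax":0,"ay":0,"az":0},{"dx":0,"dy":0,"dz":-1,"ax":0,"ay":0,"az":0}]' 52
python3 - <<'E'
from h import *
rel((.433,-.2285,.12),np.radians(-4))
# detect new pulleys in the side image, wheel blobs
s=get_image("side");cv2.imwrite("pics/side5.png",s);t=get_image("top");cv2.imwrite("pics/top5.png",t)
old=cv2.imread("pics/side1.png")
for (u,v) in ((257,271),(283,306)):
    print(np.abs(s[v-15:v+16,u-15:u+16].astype(int)-old[v-15:v+16,u-15:u+16]).mean())
E
```

```text
clock: 28.92
tcp_pos: [0.5952, -0.2389, 0.0434]
eef_rot: [0.999, -0.037, -0.0, -0.0]
force: [0.6, 0.1, -1.1]
gripper_width: 0.363
   yaw -4.19 F [ 0.6  0.1 -1.1] T [-0.011  0.069 -0.009] tcp [ 0.5952 -0.2389  0.0434] w 31.9 t 28.925
clock: 29.92
tcp_pos: [0.5955, -0.2389, 0.1257]
eef_rot: [0.999, -0.036, 0.001, 0.0]
force: [0.3, -0.1, -0.6]
gripper_width: 0.59
tcp [ 0.5955 -0.2389  0.1257] yaw -4.18 tilt 0.07 F [ 0.3 -0.1 -0.6] w 51.8 t 29.925
d units [-8.14  0.07  0.28] a units [ 0.    -0.001 -0.002] q7 0.51
10.797780090183837
29.491848768643774
```

The picture around pulley_m changed, so something may have been knocked. I'll check.

```bash
python3 - <<'E'
import cv2,numpy as np
s=cv2.imread("pics/side5.png");t=cv2.imread("pics/top5.png")
cv2.imwrite("pics/v12.png",np.hstack([cv2.resize(s[220:370,200:350],(500,500),interpolation=cv2.INTER_CUBIC),cv2.resize(t[150:320,280:380],(294,500))]))
E
```

```text
(no output)
```

View pics/v12.png

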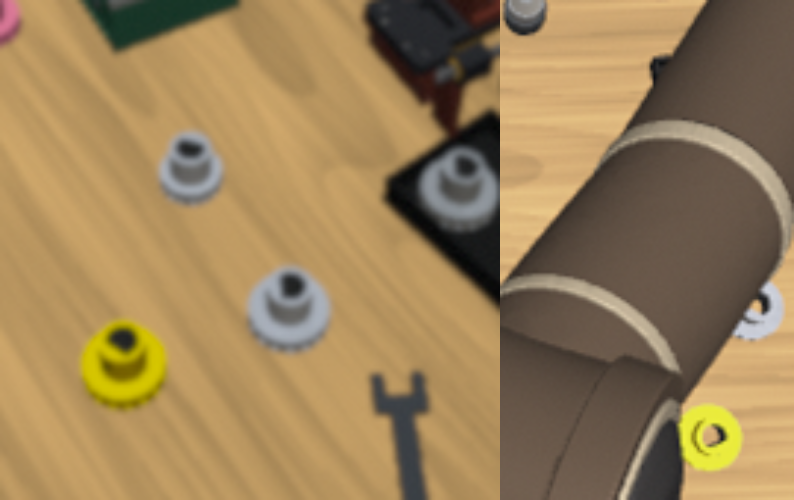

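pulley_m has been knocked to about side pixel (287,313); pulley_s is unchanged at (257,270). Worn_m is in the tray. I'll take pulley_s first, pinching it at 43° and then again at -47°, so it ends up centred both ways.

```bash
python3 -m handwheel '[{"dx":-1,"dy":-0.75,"dz":0,"ax":0,"ay":0,"az":0},{"dx":-1,"dy":-0.75,"dz":0,"ax":0,"ay":0,"az":0},{"dx":-1,"dy":-0.75,"dz":0,"ax":0,"ay":0,"az":0},{"dx":-1,"dy":-0.75,"dz":0,"ax":0,"ay":0,"az":0},{"dx":-1,"dy":-0.75,"dz":0,"ax":0,"ay":0,"az":0},{"dx":-1,"dy":-0.75,"dz":0,"ax":0,"ay":0,"az":0},{"dx":-1,"dy":-0.75,"dz":0,"ax":0,"ay":0,"az":0},{"dx":-1,"dy":-0.75,"dz":0,"ax":0,"ay":0,"az":0}]'
python3 -m handwheel '[{"dx":-0.3,"dy":0,"dz":0,"ax":0,"ay":0,"az":0},{"dx":0,"dy":0,"dz":0,"ax":0,"ay":0,"az":-0.11},{"dx":0,"dy":0,"dz":0,"ax":0,"ay":0,"az":-0.11},{"dx":0,"dy":0,"dz":0,"ax":0,"ay":0,"az":-0.11},{"dx":0,"dy":0,"dz":0,"ax":0,"ay":0,"az":-0.11},{"dx":0,"dy":0,"dz":0,"ax":0,"ay":0,"az":-0.11},{"dx":0,"dy":0,"dz":0,"ax":0,"ay":0,"az":0}]'
python3 - <<'E'
from h import *
rel((.437,-.105,.031),np.radians(43))
# two-view triangulation of pulley_s from side wheel blob and of knocked pulley_m
s=get_image("side");t=cv2.imread("pics/top5.png");old=cv2.imread("pics/side1.png")
def blob(im,x0,y0,x1,y1):
    h=cv2.cvtColor(im,cv2.COLOR_BGR2HSV);m=((h[...,1]<60)&(h[...,2]>70)).astype(np.uint8);k=np.zeros_like(m);k[y0:y1,x0:x1]=m[y0:y1,x0:x1]
    c=max(cv2.findContours(k,0,1)[0],key=cv2.contourArea);return cv2.boundingRect(c)
# compare old positions (side vs top) and new
for nm,im,b in(("s old",old,(240,250,275,288)),("m old",old,(262,285,308,325)),("m now",cv2.imread("pics/side5.png"),(265,290,312,330))):
    x,y,w,h=blob(im,*b);u=x+w/2;v=y+h-w*.69/2-2
    print(nm,(x,y,w,h),px2w("side",u,v,.010).round(4))
E
```

```text
clock: 31.02
tcp_pos: [0.4435, -0.1069, 0.1234]
eef_rot: [0.999, -0.036, -0.0, -0.0]
force: [0.6, 0.3, 0.6]
gripper_width: 0.589
clock: 31.9
tcp_pos: [0.4388, -0.1078, 0.1236]
eef_rot: [0.93, 0.366, 0.0, 0.0]
force: [0.4, 0.0, -0.1]
gripper_width: 0.591
tcp [ 0.4388 -0.1078  0.1236] yaw 42.98 tilt 0.02 F [ 0.4  0.  -0.1] w 51.9 t 31.9
d units [ 0.03 -0.16  4.63] a units [ 0. -0. -0.] q7 1.02
s old (248, 259, 19, 22) [ 0.4364 -0.1102  0.01  ]
m old (271, 293, 25, 26) [ 0.4312 -0.2355  0.01  ]
m now (274, 300, 25, 26) [ 0.4261 -0.2552  0.01  ]
```

```bash
python3 -m handwheel '[{"dx":0,"dy":0,"dz":1,"ax":0,"ay":0,"az":0},{"dx":0,"dy":0,"dz":1,"ax":0,"ay":0,"az":0},{"dx":0,"dy":0,"dz":1,"ax":0,"ay":0,"az":0},{"dx":0,"dy":0,"dz":0.8,"ax":0,"ay":0,"az":0},{"dx":0,"dy":0,"dz":0.5,"ax":0,"ay":0,"az":0},{"dx":0,"dy":0,"dz":0.3,"ax":0,"ay":0,"az":0},{"dx":0,"dy":0,"dz":0,"ax":0,"ay":0,"az":0}]' && python3 tq.py && python3 -m handwheel '[{"dx":0,"dy":0,"dz":0,"ax":0,"ay":0,"az":0},{"dx":0,"dy":0,"dz":0,"ax":0,"ay":0,"az":0},{"dx":0,"dy":0,"dz":0,"ax":0,"ay":0,"az":0},{"dx":0,"dy":0,"dz":0,"ax":0,"ay":0,"az":0},{"dx":0,"dy":0,"dz":0,"ax":0,"ay":0,"az":0},{"dx":0,"dy":0,"dz":0,"ax":0,"ay":0,"az":0}]' 20
python3 tq.py
python3 -m handwheel '[{"dx":0,"dy":0,"dz":0,"ax":0,"ay":0,"az":0},{"dx":0,"dy":0,"dz":0,"ax":0,"ay":0,"az":0},{"dx":0,"dy":0,"dz":0,"ax":0,"ay":0,"az":0},{"dx":0,"dy":0,"dz":0,"ax":0,"ay":0,"az":0}]' 50
python3 -m handwheel '[{"dx":0,"dy":0,"dz":0,"ax":0,"ay":0,"az":0.116},{"dx":0,"dy":0,"dz":0,"ax":0,"ay":0,"az":0.116},{"dx":0,"dy":0,"dz":0,"ax":0,"ay":0,"az":0.116},{"dx":0,"dy":0,"dz":0,"ax":0,"ay":0,"az":0.116},{"dx":0,"dy":0,"dz":0,"ax":0,"ay":0,"az":0.116},{"dx":0,"dy":0,"dz":0,"ax":0,"ay":0,"az":0.116},{"dx":0,"dy":0,"dz":0,"ax":0,"ay":0,"az":0.116},{"dx":0,"dy":0,"dz":0,"ax":0,"ay":0,"az":0.116}]'
python3 -m handwheel '[{"dx":0,"dy":0,"dz":0,"ax":0,"ay":0,"az":0.116},{"dx":0,"dy":0,"dz":0,"ax":0,"ay":0,"az":0}]'; python3 tq.py
```

```text
clock: 32.83
tcp_pos: [0.4384, -0.1072, 0.0315]
eef_rot: [0.93, 0.367, -0.0, -0.0]
force: [-0.0, 0.3, 0.9]
gripper_width: 0.592
   yaw 43.04 F [-0.   0.3  0.9] T [-0.048  0.001 -0.074] tcp [ 0.4384 -0.1072  0.0315] w 51.9 t 32.825
clock: 33.58
tcp_pos: [0.4387, -0.1071, 0.032]
eef_rot: [0.93, 0.367, 0.0, 0.0]
force: [-1.4, -0.0, 5.6]
gripper_width: 0.361
   yaw 43.08 F [-1.4 -0.   5.6] T [-0.057  0.317  0.03 ] tcp [ 0.4387 -0.1071  0.032 ] w 31.7 t 33.575
clock: 34.08
tcp_pos: [0.4384, -0.107, 0.0316]
eef_rot: [0.93, 0.367, -0.0, -0.0]
force: [0.2, 0.4, 0.4]
gripper_width: 0.567
clock: 35.08
tcp_pos: [0.4385, -0.107, 0.0316]
eef_rot: [0.948, -0.317, 0.0, -0.0]
force: [0.0, -0.0, -0.2]
gripper_width: 0.564
clock: 35.33
tcp_pos: [0.4384, -0.107, 0.0315]
eef_rot: [0.919, -0.395, -0.0, 0.0]
force: [0.6, -0.5, 0.4]
gripper_width: 0.569
   yaw -46.55 F [ 0.6 -0.5  0.4] T [ 0.008  0.095 -0.02 ] tcp [ 0.4384 -0.107   0.0315] w 50.0 t 35.325
```

```bash
python3 -m handwheel '[{"dx":0,"dy":0,"dz":0,"ax":0,"ay":0,"az":0},{"dx":0,"dy":0,"dz":0,"ax":0,"ay":0,"az":0},{"dx":0,"dy":0,"dz":0,"ax":0,"ay":0,"az":0},{"dx":0,"dy":0,"dz":0,"ax":0,"ay":0,"az":0},{"dx":0,"dy":0,"dz":-0.4,"ax":0,"ay":0,"az":0},{"dx":0,"dy":0,"dz":-0.8,"ax":0,"ay":0,"az":0},{"dx":0,"dy":0,"dz":-1,"ax":0,"ay":0,"az":0},{"dx":0,"dy":0,"dz":-1,"ax":0,"ay":0,"az":0}]' 20
python3 -m handwheel '[{"dx":0,"dy":0,"dz":-1,"ax":0,"ay":0,"az":0},{"dx":0,"dy":0,"dz":-1,"ax":0,"ay":0,"az":0},{"dx":0,"dy":0,"dz":0,"ax":0,"ay":0,"az":0}]';python3 tq.py
python3 - <<'E'
from h import *
t=np.mean([get_image("top").astype(float) for _ in range(4)],0).astype(np.uint8);s=get_image("side")
cv2.imwrite("pics/top6.png",t);cv2.imwrite("pics/side6.png",s)
b,g,r=[t[...,i].astype(int) for i in range(3)]
roi=np.zeros(b.shape,bool);roi[195:245,155:245]=1
# collar: grey dark ; floor: green
m=(roi&(np.abs(g-r)<18)&(g<125)&(g>30)).astype(np.uint8)
n,l,st,ce=cv2.connectedComponentsWithStats(m)
for i in range(1,n):
    if st[i][4]>60: 
        c=max(cv2.findContours((l==i).astype(np.uint8),0,1)[0],key=len);(u,v),rad=cv2.minEnclosingCircle(c)
        print("collar?",st[i],round(u,1),round(v,1),round(rad,1),px2w("top",u,v,.012).round(4))
m2=(roi&(np.minimum(np.minimum(b,g),r)>115)).astype(np.uint8)
n,l,st,ce=cv2.connectedComponentsWithStats(m2)
for i in range(1,n):
    if st[i][4]>6: print("shaft top?",st[i],ce[i].round(1),px2w("top",*ce[i],.036).round(4))
a=cv2.resize(t[195:245,155:245],(800,444),interpolation=cv2.INTER_CUBIC)
u,v=w2px("side",(.4387,-.107,.12));k=cv2.resize(cv2.getRectSubPix(s,(50,22),(float(u),float(v))),(340,150),interpolation=cv2.INTER_CUBIC)
k2=cv2.resize(s[292:328,265:325],(250,150),interpolation=cv2.INTER_CUBIC);k3=cv2.resize(t[238:274,325:375],(208,150),interpolation=cv2.INTER_CUBIC)
cv2.imwrite("pics/v13.png",np.vstack([a,np.hstack([k,k2,k3,np.zeros((150,2,3),np.uint8)])]))
E
```

```text
clock: 36.33
tcp_pos: [0.4384, -0.1072, 0.0966]
eef_rot: [0.918, -0.396, 0.0, 0.0]
force: [0.6, -0.4, -0.7]
gripper_width: 0.358
clock: 36.7
tcp_pos: [0.4393, -0.1071, 0.1368]
eef_rot: [0.918, -0.396, 0.001, -0.001]
force: [0.3, -0.8, -1.8]
gripper_width: 0.363
   yaw -46.62 F [ 0.3 -0.8 -1.8] T [-0.042  0.094  0.023] tcp [ 0.4393 -0.1071  0.1368] w 31.8 t 36.7
collar? [180 195  12  10  94] 185.8 200.0 6.5 [0.5899 0.2155 0.012 ]
collar? [166 215  17  17 201] 174.0 223.0 8.6 [0.5264 0.2473 0.012 ]
collar? [192 214  20  21 304] 201.5 224.0 10.4 [0.5209 0.1723 0.012 ]
collar? [217 214  24  24 425] 228.7 225.3 12.1 [0.5147 0.098  0.012 ]
shaft top? [155 195  26   3  69] [167.9 195.9] [0.5972 0.2595 0.036 ]
shaft top? [192 195   3   4   8] [192.8 196. ] [0.5946 0.1921 0.036 ]
shaft top? [169 218   7   7  31] [172.3 220.8] [0.5279 0.2468 0.036 ]
shaft top? [197 219   7   7  32] [200.2 221.9] [0.5223 0.172  0.036 ]
shaft top? [225 221   6   6  30] [227.6 223.6] [0.5151 0.0985 0.036 ]
shaft top? [177 243  13   2  25] [182.8 243.5] [0.4656 0.2182 0.036 ]
```

View pics/v13.png

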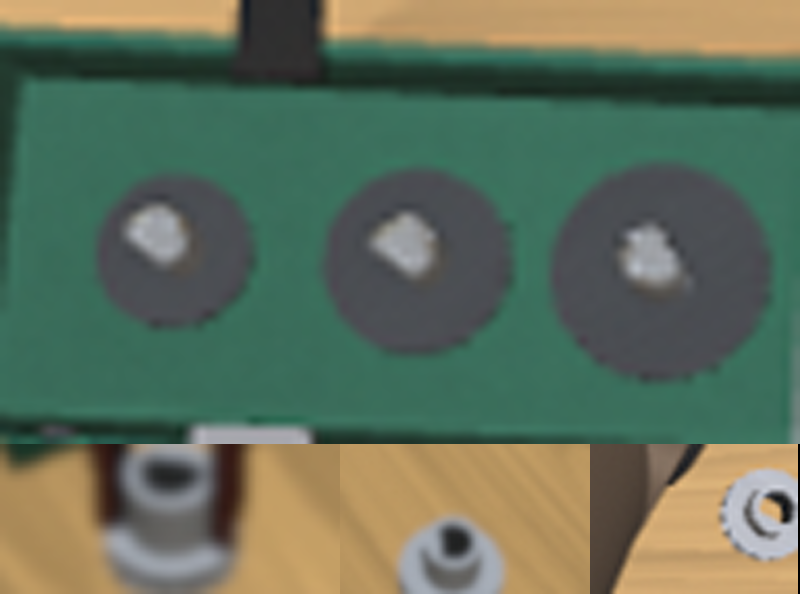

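Shaft flats are seen at lower-left on both s and m (about 140°, matching the feel of about 144°). Corrected shaft centres: s (0.529, 0.246), m (0.524, 0.171). Pulley_s is held with its flat up in the side view (about 43°). I'll turn by 100° and carry it to shaft_s.

```bash
python3 -m handwheel '[{"dx":0,"dy":0,"dz":0,"ax":0,"ay":0,"az":-0.117},{"dx":0,"dy":0,"dz":0,"ax":0,"ay":0,"az":-0.117},{"dx":0,"dy":0,"dz":0,"ax":0,"ay":0,"az":-0.117},{"dx":0,"dy":0,"dz":0,"ax":0,"ay":0,"az":-0.117},{"dx":0,"dy":0,"dz":0,"ax":0,"ay":0,"az":-0.117},{"dx":0,"dy":0,"dz":0,"ax":0,"ay":0,"az":-0.117},{"dx":0,"dy":0,"dz":0,"ax":0,"ay":0,"az":-0.117},{"dx":0,"dy":0,"dz":0,"ax":0,"ay":0,"az":-0.117}]'
python3 -m handwheel '[{"dx":0,"dy":0,"dz":0,"ax":0,"ay":0,"az":-0.117},{"dx":0,"dy":0,"dz":0,"ax":0,"ay":0,"az":-0.117},{"dx":1,"dy":-0.4,"dz":0,"ax":0,"ay":0,"az":0},{"dx":1,"dy":-0.4,"dz":0,"ax":0,"ay":0,"az":0},{"dx":1,"dy":-0.4,"dz":0,"ax":0,"ay":0,"az":0},{"dx":1,"dy":-0.4,"dz":0,"ax":0,"ay":0,"az":0},{"dx":1,"dy":-0.4,"dz":0,"ax":0,"ay":0,"az":0},{"dx":1,"dy":-0.4,"dz":0,"ax":0,"ay":0,"az":0}]'
python3 -m handwheel '[{"dx":1,"dy":-0.4,"dz":0,"ax":0,"ay":0,"az":0},{"dx":1,"dy":-0.4,"dz":0,"ax":0,"ay":0,"az":0},{"dx":1,"dy":-0.4,"dz":0,"ax":0,"ay":0,"az":0},{"dx":1,"dy":-0.4,"dz":0,"ax":0,"ay":0,"az":0},{"dx":1,"dy":-0.4,"dz":0,"ax":0,"ay":0,"az":0},{"dx":1,"dy":-0.4,"dz":0,"ax":0,"ay":0,"az":0},{"dx":1,"dy":-0.4,"dz":0,"ax":0,"ay":0,"az":0},{"dx":1,"dy":-0.4,"dz":0,"ax":0,"ay":0,"az":0}]'
python3 -c "
from h import *
rel((.529,.246,.075),np.radians(54))"
```

```text
clock: 37.95
tcp_pos: [0.4379, -0.1072, 0.1349]
eef_rot: [0.956, 0.293, -0.001, -0.0]
force: [0.9, -0.5, -1.5]
gripper_width: 0.362
clock: 38.95
tcp_pos: [0.47, 0.0186, 0.1349]
eef_rot: [0.891, 0.453, -0.001, -0.0]
force: [-0.1, -0.4, -1.8]
gripper_width: 0.363
clock: 39.95
tcp_pos: [0.5131, 0.1866, 0.1356]
eef_rot: [0.891, 0.453, 0.0, -0.0]
force: [-0.2, 0.4, -1.1]
gripper_width: 0.361
tcp [0.5131 0.1866 0.1356] yaw 53.92 tilt 0.0 F [-0.2  0.4 -1.1] w 31.7 t 39.95
d units [ 2.87 -1.11  3.03] a units [-0.    -0.    -0.001] q7 0.69
```

```bash
python3 -m handwheel '[{"dx":0,"dy":0,"dz":0,"ax":0,"ay":0,"az":0},{"dx":0,"dy":0,"dz":0,"ax":0,"ay":0,"az":0}]'>/dev/null
python3 -c "
from h import *
rel((.529,.246,.075),np.radians(54))"
```

```text
tcp [0.5127 0.1844 0.1355] yaw 53.89 tilt 0.05 F [ 0.2 -0.2 -0.6] w 31.8 t 40.2
d units [ 2.97 -1.15  3.02] a units [ 0.     0.001 -0.001] q7 0.69
```

```bash
python3 -m handwheel '[{"dx":1,"dy":-0.4,"dz":0,"ax":0,"ay":0,"az":0},{"dx":1,"dy":-0.4,"dz":0,"ax":0,"ay":0,"az":0},{"dx":1,"dy":-0.35,"dz":0.5,"ax":0,"ay":0,"az":0},{"dx":0,"dy":0,"dz":1,"ax":0,"ay":0,"az":0},{"dx":0,"dy":0,"dz":1,"ax":0,"ay":0,"az":0},{"dx":0,"dy":0,"dz":0.4,"ax":0,"ay":0,"az":0},{"dx":0,"dy":0,"dz":0,"ax":0,"ay":0,"az":0},{"dx":0,"dy":0,"dz":0,"ax":0,"ay":0,"az":0}]'>/dev/null
python3 -c "
from h import *
rel((.529,.246,.044),np.radians(54))"
python3 tq.py
```

```text
tcp [0.5301 0.2476 0.0782] yaw 53.92 tilt 0.06 F [ 0.1  0.2 -1.1] w 31.2 t 41.2
d units [-0.1   0.    1.71] a units [ 0.    -0.001 -0.001] q7 0.64
   yaw 53.92 F [ 0.1  0.2 -1.1] T [ 0.006 -0.02  -0.034] tcp [0.5301 0.2476 0.0782] w 31.2 t 41.2
```

```bash
python3 -m handwheel '[{"dx":-0.1,"dy":0,"dz":0.3,"ax":0,"ay":0,"az":0},{"dx":0,"dy":0,"dz":0.15,"ax":0,"ay":0,"az":0},{"dx":0,"dy":0,"dz":0,"ax":0,"ay":0,"az":0}]'>/dev/null;python3 tq.py
python3 -m handwheel '[{"dx":0,"dy":0,"dz":0.15,"ax":0,"ay":0,"az":0},{"dx":0,"dy":0,"dz":0,"ax":0,"ay":0,"az":0}]'>/dev/null;python3 tq.py
python3 -m handwheel '[{"dx":0,"dy":0,"dz":0.15,"ax":0,"ay":0,"az":0},{"dx":0,"dy":0,"dz":0,"ax":0,"ay":0,"az":0}]'>/dev/null;python3 tq.py
```

```text
yaw 53.91 F [ 0.5  0.6 -0.8] T [-0.009 -0.038 -0.018] tcp [0.5283 0.2455 0.0685] w 32.0 t 41.575
   yaw 53.92 F [ 0.9  1.1 -1.1] T [ 0.19  -0.301 -0.013] tcp [0.5287 0.2459 0.0656] w 31.7 t 41.825
   yaw 53.92 F [ 1.3  1.4 -1.6] T [ 0.432 -0.592 -0.044] tcp [0.5289 0.246  0.0626] w 31.8 t 42.075
```

It's going down past the taper with only small side force, so I'll continue.

```bash
python3 -m handwheel '[{"dx":0,"dy":0,"dz":0.25,"ax":0,"ay":0,"az":0},{"dx":0,"dy":0,"dz":0.25,"ax":0,"ay":0,"az":0},{"dx":0,"dy":0,"dz":0,"ax":0,"ay":0,"az":0}]'>/dev/null;python3 tq.py
python3 -m handwheel '[{"dx":0,"dy":0,"dz":0.25,"ax":0,"ay":0,"az":0},{"dx":0,"dy":0,"dz":0.15,"ax":0,"ay":0,"az":0},{"dx":0,"dy":0,"dz":0,"ax":0,"ay":0,"az":0}]'>/dev/null;python3 tq.py
python3 -m handwheel '[{"dx":0,"dy":0,"dz":0.1,"ax":0,"ay":0,"az":0},{"dx":0,"dy":0,"dz":0,"ax":0,"ay":0,"az":0}]'>/dev/null;python3 tq.py
```

```text
yaw 53.93 F [ 4.3  4.7 -6.4] T [ 0.876 -1.136  0.025] tcp [0.5289 0.2461 0.0522] w 31.8 t 42.45
   yaw 53.93 F [ 5.7  5.  -2.4] T [ 0.959 -1.138  0.006] tcp [0.5289 0.2461 0.0445] w 32.0 t 42.825
   yaw 53.92 F [ 2.1  3.9 10. ] T [ 0.496 -0.271  0.034] tcp [0.529  0.2461 0.0436] w 31.6 t 43.075
```

Seated: the wheel rests on the collar (+10 N). Release, rise, and locate pulley_m now that the top view of it is free.

```bash
python3 -m handwheel '[{"dx":0,"dy":0,"dz":0,"ax":0,"ay":0,"az":0},{"dx":0,"dy":0,"dz":0,"ax":0,"ay":0,"az":0},{"dx":0,"dy":0,"dz":0,"ax":0,"ay":0,"az":0},{"dx":0,"dy":0,"dz":-0.7,"ax":0,"ay":0,"az":0},{"dx":0,"dy":0,"dz":-1,"ax":0,"ay":0,"az":0},{"dx":0,"dy":0,"dz":-1,"ax":0,"ay":0,"az":0},{"dx":0,"dy":0,"dz":-1,"ax":0,"ay":0,"az":0},{"dx":0,"dy":0,"dz":-1,"ax":0,"ay":0,"az":0}]' 48
python3 - <<'E'
from h import *
t=np.mean([get_image("top").astype(float) for _ in range(4)],0).astype(np.uint8);s=get_image("side")
cv2.imwrite("pics/top7.png",t);cv2.imwrite("pics/side7.png",s)
hsv=cv2.cvtColor(t,cv2.COLOR_BGR2HSV)
m=((hsv[...,1]<70)&(hsv[...,2]>60)).astype(np.uint8);m[:, :320]=0;m[:235]=0;m[285:]=0;m[:,385:]=0
c=max(cv2.findContours(m,0,1)[0],key=cv2.contourArea);(u,v),r=cv2.minEnclosingCircle(c);print(u,v,r,px2w("top",u,v,.012).round(4))
w=px2w("top",u,v,.012)+[.004,-.0015,0];print("m corrected",w.round(4))
k1=cv2.resize(cv2.getRectSubPix(t,(27,27),(u,v)),(400,400),interpolation=cv2.INTER_CUBIC)
p=w2px("side",(*(w[:2]),.05));k2=cv2.resize(cv2.getRectSubPix(s,(34,34),(float(p[0]),float(p[1]))),(400,400),interpolation=cv2.INTER_CUBIC)
cv2.imwrite("pics/v14.png",np.hstack([k1,k2]))
rel((*w[:2],.12),np.radians(0))
E
```

```text
clock: 44.08
tcp_pos: [0.5284, 0.2455, 0.1382]
eef_rot: [0.891, 0.453, 0.0, -0.0]
force: [0.5, -0.1, -1.3]
gripper_width: 0.547
367.06121826171875 254.57142639160156 11.324798583984375 [ 0.4214 -0.2739  0.012 ]
m corrected [ 0.4254 -0.2754  0.012 ]
tcp [0.528  0.2455 0.1364] yaw 53.92 tilt 0.02 F [-0.2  0.  -0.4] w 48.4 t 44.325
d units [-24.07  11.19   0.82] a units [-0.     0.     0.627] q7 0.61
```

View pics/v14.png

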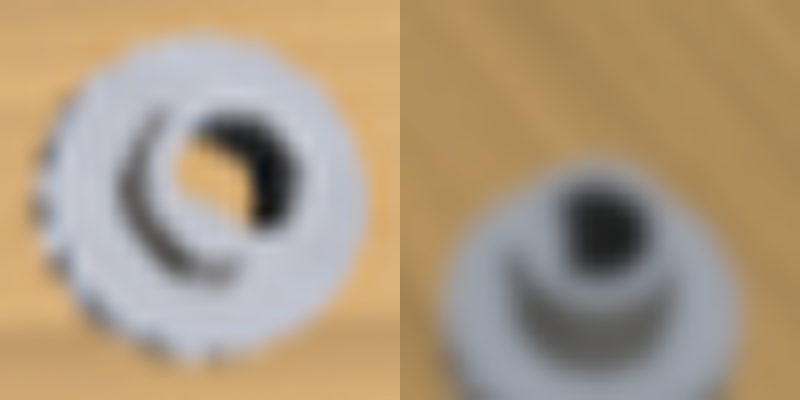

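pulley_m is now at top pixel (367,254.6), i.e. (0.425, -0.275), flat at lower-left, yaw about 147°. I'll go there, pinch at 87°, then at -3°.

```bash
python3 -m handwheel '[{"dx":-1,"dy":0.465,"dz":0,"ax":0,"ay":0,"az":0},{"dx":-1,"dy":0.465,"dz":0,"ax":0,"ay":0,"az":0},{"dx":-1,"dy":0.465,"dz":0,"ax":0,"ay":0,"az":0},{"dx":-1,"dy":0.465,"dz":0,"ax":0,"ay":0,"az":0},{"dx":-1,"dy":0.465,"dz":0,"ax":0,"ay":0,"az":0},{"dx":-1,"dy":0.465,"dz":0,"ax":0,"ay":0,"az":0},{"dx":-1,"dy":0.465,"dz":0,"ax":0,"ay":0,"az":0},{"dx":-1,"dy":0.465,"dz":0,"ax":0,"ay":0,"az":0}]'
python3 -m handwheel '[{"dx":-1,"dy":0.465,"dz":0,"ax":0,"ay":0,"az":0},{"dx":-1,"dy":0.465,"dz":0,"ax":0,"ay":0,"az":0},{"dx":-1,"dy":0.465,"dz":0,"ax":0,"ay":0,"az":0},{"dx":-1,"dy":0.465,"dz":0,"ax":0,"ay":0,"az":0},{"dx":-1,"dy":0.465,"dz":0,"ax":0,"ay":0,"az":0},{"dx":-1,"dy":0.465,"dz":0,"ax":0,"ay":0,"az":0},{"dx":-1,"dy":0.465,"dz":0,"ax":0,"ay":0,"az":0},{"dx":-1,"dy":0.465,"dz":0,"ax":0,"ay":0,"az":0}]'
python3 -m handwheel '[{"dx":-1,"dy":0.465,"dz":0,"ax":0,"ay":0,"az":0},{"dx":-1,"dy":0.465,"dz":0,"ax":0,"ay":0,"az":0},{"dx":-1,"dy":0.465,"dz":0,"ax":0,"ay":0,"az":0},{"dx":-1,"dy":0.465,"dz":0,"ax":0,"ay":0,"az":0},{"dx":-1,"dy":0.465,"dz":0,"ax":0,"ay":0,"az":0},{"dx":-1,"dy":0.465,"dz":0,"ax":0,"ay":0,"az":0},{"dx":-1,"dy":0.465,"dz":0,"ax":0,"ay":0,"az":0},{"dx":-1,"dy":0.465,"dz":0,"ax":0,"ay":0,"az":0}]'
python3 -m handwheel '[{"dx":0,"dy":0,"dz":0.5,"ax":0,"ay":0,"az":-0.096},{"dx":0,"dy":0,"dz":0.5,"ax":0,"ay":0,"az":-0.096},{"dx":0,"dy":0,"dz":0.5,"ax":0,"ay":0,"az":-0.096},{"dx":0,"dy":0,"dz":0,"ax":0,"ay":0,"az":-0.096},{"dx":0,"dy":0,"dz":0,"ax":0,"ay":0,"az":0}]' 52
python3 - <<'E'
from h import *
rel((.4254,-.2754,.0315),np.radians(87))
s=get_image("side");old=cv2.imread("pics/side7.png");u,v=287,313;print(np.abs(s[v-8:v+13,u-13:u+14].astype(int)-old[v-8:v+13,u-13:u+14]).mean())
E
```

```text
clock: 45.32
tcp_pos: [0.494, 0.0711, 0.1367]
eef_rot: [0.891, 0.453, 0.0, -0.0]
force: [0.2, -0.4, 0.0]
gripper_width: 0.544
clock: 46.32
tcp_pos: [0.4597, -0.1019, 0.1367]
eef_rot: [0.891, 0.453, 0.0, 0.0]
force: [-0.5, -0.7, 0.4]
gripper_width: 0.546
clock: 47.32
tcp_pos: [0.4253, -0.2749, 0.1366]
eef_rot: [0.891, 0.453, 0.0, 0.0]
force: [0.1, 1.0, -0.4]
gripper_width: 0.545
clock: 47.95
tcp_pos: [0.4255, -0.2743, 0.1066]
eef_rot: [0.726, 0.687, 0.0, -0.0]
force: [0.3, 0.3, 0.6]
gripper_width: 0.594
tcp [ 0.4255 -0.2743  0.1066] yaw 86.84 tilt 0.01 F [0.3 0.3 0.6] w 52.2 t 47.95
d units [-0.06 -0.    3.75] a units [-0.    -0.    -0.002] q7 2.19
23.800705467372133
```

```bash
python3 -m handwheel '[{"dx":-0.05,"dy":0,"dz":0.8,"ax":0,"ay":0,"az":0},{"dx":0,"dy":0,"dz":0.8,"ax":0,"ay":0,"az":0},{"dx":0,"dy":0,"dz":0.8,"ax":0,"ay":0,"az":0},{"dx":0,"dy":0,"dz":0.7,"ax":0,"ay":0,"az":0},{"dx":0,"dy":0,"dz":0.6,"ax":0,"ay":0,"az":0},{"dx":0,"dy":0,"dz":0,"ax":0,"ay":0,"az":0}]' && python3 tq.py && python3 -m handwheel '[{"dx":0,"dy":0,"dz":0,"ax":0,"ay":0,"az":0},{"dx":0,"dy":0,"dz":0,"ax":0,"ay":0,"az":0},{"dx":0,"dy":0,"dz":0,"ax":0,"ay":0,"az":0},{"dx":0,"dy":0,"dz":0,"ax":0,"ay":0,"az":0},{"dx":0,"dy":0,"dz":0,"ax":0,"ay":0,"az":0},{"dx":0,"dy":0,"dz":0,"ax":0,"ay":0,"az":0}]' 20
python3 tq.py
python3 -m handwheel '[{"dx":0,"dy":0,"dz":0,"ax":0,"ay":0,"az":0},{"dx":0,"dy":0,"dz":0,"ax":0,"ay":0,"az":0},{"dx":0,"dy":0,"dz":0,"ax":0,"ay":0,"az":0},{"dx":0,"dy":0,"dz":0,"ax":0,"ay":0,"az":0}]' 50
python3 -m handwheel '[{"dx":0,"dy":0,"dz":0,"ax":0,"ay":0,"az":0.116},{"dx":0,"dy":0,"dz":0,"ax":0,"ay":0,"az":0.116},{"dx":0,"dy":0,"dz":0,"ax":0,"ay":0,"az":0.116},{"dx":0,"dy":0,"dz":0,"ax":0,"ay":0,"az":0.116},{"dx":0,"dy":0,"dz":0,"ax":0,"ay":0,"az":0.116},{"dx":0,"dy":0,"dz":0,"ax":0,"ay":0,"az":0.116},{"dx":0,"dy":0,"dz":0,"ax":0,"ay":0,"az":0.116},{"dx":0,"dy":0,"dz":0,"ax":0,"ay":0,"az":0.116}]'
python3 -m handwheel '[{"dx":0,"dy":0,"dz":0,"ax":0,"ay":0,"az":0.116},{"dx":0,"dy":0,"dz":0,"ax":0,"ay":0,"az":0}]'; python3 tq.py
python3 -m handwheel '[{"dx":0,"dy":0,"dz":0,"ax":0,"ay":0,"az":0},{"dx":0,"dy":0,"dz":0,"ax":0,"ay":0,"az":0},{"dx":0,"dy":0,"dz":0,"ax":0,"ay":0,"az":0},{"dx":0,"dy":0,"dz":0,"ax":0,"ay":0,"az":0},{"dx":0,"dy":0,"dz":0,"ax":0,"ay":0,"az":0}]' 20; python3 tq.py
```

```text
clock: 48.75
tcp_pos: [0.4254, -0.2745, 0.0316]
eef_rot: [0.726, 0.688, -0.0, -0.001]
force: [1.1, 0.6, -0.1]
gripper_width: 0.592
   yaw 86.91 F [ 1.1  0.6 -0.1] T [ 0.023 -0.016 -0.023] tcp [ 0.4254 -0.2745  0.0316] w 52.0 t 48.75
clock: 49.5
tcp_pos: [0.4264, -0.275, 0.0331]
eef_rot: [0.726, 0.688, 0.0, 0.0]
force: [-0.5, -0.5, 6.7]
gripper_width: 0.363
   yaw 86.91 F [-0.5 -0.5  6.7] T [ 0.064  0.158 -0.016] tcp [ 0.4264 -0.275   0.0331] w 31.8 t 49.5
clock: 50.0
tcp_pos: [0.4259, -0.2747, 0.0325]
eef_rot: [0.726, 0.688, -0.0, -0.0]
force: [-0.0, 0.4, 0.1]
gripper_width: 0.568
clock: 51.0
tcp_pos: [0.4261, -0.2747, 0.0326]
eef_rot: [0.998, 0.06, 0.0, -0.0]
force: [0.7, 0.2, -0.3]
gripper_width: 0.571
clock: 51.25
tcp_pos: [0.426, -0.2746, 0.0324]
eef_rot: [1.0, -0.024, -0.0, 0.0]
force: [0.7, 0.4, -0.2]
gripper_width: 0.571
   yaw -2.71 F [ 0.7  0.4 -0.2] T [-0.101  0.087 -0.003] tcp [ 0.426  -0.2746  0.0324] w 50.1 t 51.25
clock: 51.88
tcp_pos: [0.4258, -0.2748, 0.0326]
eef_rot: [1.0, -0.024, -0.0, -0.0]
force: [-1.3, 1.8, 1.3]
gripper_width: 0.362
   yaw -2.8 F [-1.3  1.8  1.3] T [0.015 0.302 0.024] tcp [ 0.4258 -0.2748  0.0326] w 31.8 t 51.875
```

Centred and gripped. Lift and carry to shaft_m.

```bash
python3 -m handwheel '[{"dx":0,"dy":0,"dz":-0.4,"ax":0,"ay":0,"az":0},{"dx":0,"dy":0,"dz":-0.8,"ax":0,"ay":0,"az":0},{"dx":0,"dy":0,"dz":-1,"ax":0,"ay":0,"az":0},{"dx":0,"dy":0,"dz":-1,"ax":0,"ay":0,"az":0},{"dx":0,"dy":0,"dz":-1,"ax":0,"ay":0,"az":0},{"dx":0,"dy":0,"dz":-1,"ax":0,"ay":0,"az":0.031},{"dx":0.125,"dy":-1,"dz":0,"ax":0,"ay":0,"az":0},{"dx":0.125,"dy":-1,"dz":0,"ax":0,"ay":0,"az":0}]';
python3 -m handwheel '[{"dx":0.125,"dy":-1,"dz":0,"ax":0,"ay":0,"az":0},{"dx":0.125,"dy":-1,"dz":0,"ax":0,"ay":0,"az":0},{"dx":0.125,"dy":-1,"dz":0,"ax":0,"ay":0,"az":0},{"dx":0.125,"dy":-1,"dz":0,"ax":0,"ay":0,"az":0},{"dx":0.125,"dy":-1,"dz":0,"ax":0,"ay":0,"az":0},{"dx":0.125,"dy":-1,"dz":0,"ax":0,"ay":0,"az":0},{"dx":0.125,"dy":-1,"dz":0,"ax":0,"ay":0,"az":0},{"dx":0.125,"dy":-1,"dz":0,"ax":0,"ay":0,"az":0}]'
python3 -m handwheel '[{"dx":0.125,"dy":-1,"dz":0,"ax":0,"ay":0,"az":0},{"dx":0.125,"dy":-1,"dz":0,"ax":0,"ay":0,"az":0},{"dx":0.125,"dy":-1,"dz":0,"ax":0,"ay":0,"az":0},{"dx":0.125,"dy":-1,"dz":0,"ax":0,"ay":0,"az":0},{"dx":0.125,"dy":-1,"dz":0,"ax":0,"ay":0,"az":0},{"dx":0.125,"dy":-1,"dz":0,"ax":0,"ay":0,"az":0},{"dx":0.125,"dy":-1,"dz":0,"ax":0,"ay":0,"az":0},{"dx":0.125,"dy":-1,"dz":0,"ax":0,"ay":0,"az":0}]'
python3 -m handwheel '[{"dx":0.125,"dy":-1,"dz":0,"ax":0,"ay":0,"az":0},{"dx":0.125,"dy":-1,"dz":0,"ax":0,"ay":0,"az":0},{"dx":0.125,"dy":-1,"dz":0,"ax":0,"ay":0,"az":0},{"dx":0,"dy":0,"dz":0,"ax":0,"ay":0,"az":0},{"dx":0,"dy":0,"dz":0,"ax":0,"ay":0,"az":0}]'
python3 -c "
from h import *
rel((.524,.171,.076),np.radians(-5.5))"
```

```text
clock: 52.88
tcp_pos: [0.4351, -0.2352, 0.1379]
eef_rot: [0.999, -0.048, 0.001, -0.0]
force: [0.0, -0.6, -1.0]
gripper_width: 0.361
clock: 53.88
tcp_pos: [0.4703, -0.0775, 0.1376]
eef_rot: [0.999, -0.048, 0.0, -0.0]
force: [0.8, -0.4, -1.8]
gripper_width: 0.363
clock: 54.88
tcp_pos: [0.5054, 0.0806, 0.1366]
eef_rot: [0.999, -0.048, -0.0, 0.0]
force: [-0.1, -0.2, -0.9]
gripper_width: 0.364
clock: 55.5
tcp_pos: [0.5182, 0.1375, 0.1366]
eef_rot: [0.999, -0.048, -0.0, 0.0]
force: [-0.3, -0.2, -0.7]
gripper_width: 0.36
tcp [0.5182 0.1375 0.1366] yaw -5.51 tilt 0.04 F [-0.3 -0.2 -0.7] w 31.6 t 55.5
d units [ 0.13 -1.69  3.03] a units [ 0.  0. -0.] q7 0.06
```

```bash
python3 -m handwheel '[{"dx":0.08,"dy":-0.85,"dz":0,"ax":0,"ay":0,"az":0},{"dx":0.05,"dy":-0.84,"dz":0,"ax":0,"ay":0,"az":0},{"dx":0,"dy":0,"dz":1,"ax":0,"ay":0,"az":0},{"dx":0,"dy":0,"dz":1,"ax":0,"ay":0,"az":0},{"dx":0,"dy":0,"dz":0.9,"ax":0,"ay":0,"az":0},{"dx":0,"dy":0,"dz":0,"ax":0,"ay":0,"az":0},{"dx":0,"dy":0,"dz":0,"ax":0,"ay":0,"az":0}]'>/dev/null
python3 -c "
from h import *
rel((.524,.171,.0446),np.radians(-5.5))"
```

```text
tcp [0.5244 0.1711 0.0787] yaw -5.53 tilt 0.02 F [ 0.8  0.  -1.4] w 31.8 t 56.375
d units [-0.02  0.01  1.71] a units [ 0. -0. -0.] q7 0.08
```

```bash
python3 -m handwheel '[{"dx":0,"dy":0,"dz":0.3,"ax":0,"ay":0,"az":0},{"dx":0,"dy":0,"dz":0.15,"ax":0,"ay":0,"az":0},{"dx":0,"dy":0,"dz":0,"ax":0,"ay":0,"az":0}]'>/dev/null;python3 tq.py
python3 -m handwheel '[{"dx":0,"dy":0,"dz":0.15,"ax":0,"ay":0,"az":0},{"dx":0,"dy":0,"dz":0,"ax":0,"ay":0,"az":0}]'>/dev/null;python3 tq.py
python3 -m handwheel '[{"dx":0,"dy":0,"dz":0.15,"ax":0,"ay":0,"az":0},{"dx":0,"dy":0,"dz":0,"ax":0,"ay":0,"az":0}]'>/dev/null;python3 tq.py
```

```text
yaw -5.47 F [-0.   0.1 -1.6] T [-0.097  0.057 -0.019] tcp [0.524  0.1718 0.0696] w 31.7 t 56.75
   yaw -5.46 F [-0.3  0.1 -1.5] T [-0.027  0.094 -0.005] tcp [0.5239 0.1718 0.0665] w 31.6 t 57.0
   yaw -5.47 F [-1.1  0.5 -3.1] T [0.13  0.267 0.006] tcp [0.5239 0.1718 0.0634] w 31.7 t 57.25
```

Smooth entry, so I'll continue to the seat.

```bash
python3 -m handwheel '[{"dx":0,"dy":0,"dz":0.25,"ax":0,"ay":0,"az":0},{"dx":0,"dy":0,"dz":0.25,"ax":0,"ay":0,"az":0},{"dx":0,"dy":0,"dz":0,"ax":0,"ay":0,"az":0}]'>/dev/null;python3 tq.py
python3 -m handwheel '[{"dx":0,"dy":0,"dz":0.25,"ax":0,"ay":0,"az":0},{"dx":0,"dy":0,"dz":0.15,"ax":0,"ay":0,"az":0},{"dx":0,"dy":0,"dz":0,"ax":0,"ay":0,"az":0}]'>/dev/null;python3 tq.py
python3 -m handwheel '[{"dx":0,"dy":0,"dz":0.1,"ax":0,"ay":0,"az":0},{"dx":0,"dy":0,"dz":0,"ax":0,"ay":0,"az":0}]'>/dev/null;python3 tq.py
```

```text
yaw -5.47 F [-1.4  0.8 -3.5] T [ 0.25   0.422 -0.059] tcp [0.5237 0.1716 0.053 ] w 31.9 t 57.625
   yaw -5.47 F [-0.9  1.8 -3.8] T [ 0.401  0.472 -0.013] tcp [0.5238 0.1718 0.0452] w 32.1 t 58.0
   yaw -5.47 F [-7.5  0.7 13.2] T [0.239 1.693 0.021] tcp [0.5239 0.1719 0.0446] w 31.6 t 58.25
```

Seated (+13 N at TCP 0.0446). Release, rise above the rib, and check before closing.

```bash
python3 -m handwheel '[{"dx":0,"dy":0,"dz":0,"ax":0,"ay":0,"az":0},{"dx":0,"dy":0,"dz":0,"ax":0,"ay":0,"az":0},{"dx":0,"dy":0,"dz":0,"ax":0,"ay":0,"az":0},{"dx":0,"dy":0,"dz":-0.7,"ax":0,"ay":0,"az":0},{"dx":0,"dy":0,"dz":-1,"ax":0,"ay":0,"az":0},{"dx":0,"dy":0,"dz":-1,"ax":0,"ay":0,"az":0},{"dx":0,"dy":0,"dz":-1,"ax":0,"ay":0,"az":0},{"dx":0,"dy":0,"dz":-1,"ax":0,"ay":0,"az":0}]' 48
python3 -m handwheel '[{"dx":1,"dy":0,"dz":0,"ax":0,"ay":0,"az":-0.015},{"dx":1,"dy":0,"dz":0,"ax":0,"ay":0,"az":0},{"dx":1,"dy":0,"dz":0,"ax":0,"ay":0,"az":0},{"dx":1,"dy":0,"dz":0,"ax":0,"ay":0,"az":0},{"dx":1,"dy":0,"dz":0,"ax":0,"ay":0,"az":0},{"dx":1,"dy":0,"dz":0,"ax":0,"ay":0,"az":0},{"dx":0.9,"dy":0,"dz":0,"ax":0,"ay":0,"az":0},{"dx":0,"dy":0,"dz":0,"ax":0,"ay":0,"az":0}]'
python3 - <<'E'
from h import *
rel((.6628,.1605,.088),np.radians(-4.2))
s=get_image("side");cv2.imwrite("pics/side8.png",s);cv2.imwrite("pics/v15.png",cv2.resize(s[130:330,180:450],(800,592),interpolation=cv2.INTER_CUBIC))
E
```

```text
clock: 59.25
tcp_pos: [0.5242, 0.1718, 0.1394]
eef_rot: [0.999, -0.048, 0.0, -0.0]
force: [-0.1, 0.4, 0.8]
gripper_width: 0.542
clock: 60.25
tcp_pos: [0.6625, 0.1607, 0.1383]
eef_rot: [0.999, -0.037, 0.0, 0.0]
force: [-0.5, 0.4, 0.1]
gripper_width: 0.547
tcp [0.6625 0.1607 0.1383] yaw -4.21 tilt 0.07 F [-0.5  0.4  0.1] w 48.0 t 60.25
d units [0.02 0.01 2.51] a units [ 0.001 -0.001 -0.   ] q7 0.09
```

View pics/v15.png

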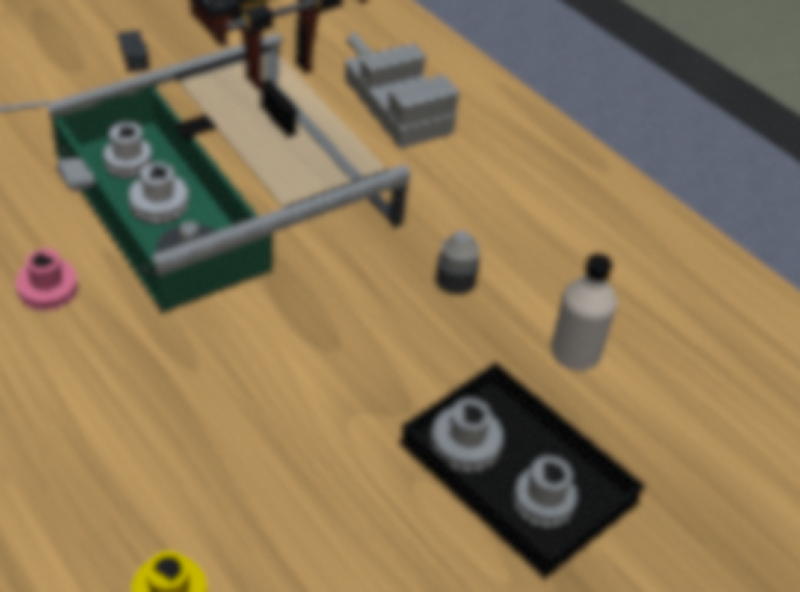

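Both new pulleys stand seated, at (126,140) and (158,180) in the crop, and both worn ones are upright in the tray. Grip the rib and slide the cover home.

```bash
python3 -m handwheel '[{"dx":0,"dy":0,"dz":0.8,"ax":0,"ay":0,"az":0},{"dx":0,"dy":0,"dz":1,"ax":0,"ay":0,"az":0},{"dx":0,"dy":0,"dz":0.7,"ax":0,"ay":0,"az":0},{"dx":0,"dy":0,"dz":0,"ax":0,"ay":0,"az":0}]'; python3 tq.py
python3 -m handwheel '[{"dx":0,"dy":0,"dz":0,"ax":0,"ay":0,"az":0},{"dx":0,"dy":0,"dz":0,"ax":0,"ay":0,"az":0},{"dx":0,"dy":0,"dz":0,"ax":0,"ay":0,"az":0},{"dx":0,"dy":0,"dz":0,"ax":0,"ay":0,"az":0},{"dx":0,"dy":0,"dz":0,"ax":0,"ay":0,"az":0}]' 0; python3 tq.py
python3 -m handwheel '[{"dx":-0.5,"dy":0,"dz":0,"ax":0,"ay":0,"az":0},{"dx":-0.7,"dy":0,"dz":0,"ax":0,"ay":0,"az":0},{"dx":-0.8,"dy":0,"dz":0,"ax":0,"ay":0,"az":0},{"dx":-0.8,"dy":0,"dz":0,"ax":0,"ay":0,"az":0},{"dx":-0.8,"dy":0,"dz":0,"ax":0,"ay":0,"az":0},{"dx":-0.8,"dy":0,"dz":0,"ax":0,"ay":0,"az":0},{"dx":-0.6,"dy":0,"dz":0,"ax":0,"ay":0,"az":0},{"dx":-0.4,"dy":0,"dz":0,"ax":0,"ay":0,"az":0}]';python3 tq.py
python3 -m handwheel '[{"dx":-0.3,"dy":0,"dz":0,"ax":0,"ay":0,"az":0},{"dx":-0.3,"dy":0,"dz":0,"ax":0,"ay":0,"az":0},{"dx":0,"dy":0,"dz":0,"ax":0,"ay":0,"az":0}]';python3 tq.py
```

```text
clock: 60.8
tcp_pos: [0.6606, 0.1611, 0.0857]
eef_rot: [0.999, -0.036, -0.001, 0.001]
force: [0.2, 0.9, 0.4]
gripper_width: 0.546
   yaw -4.18 F [0.2 0.9 0.4] T [-0.106  0.061 -0.062] tcp [0.6606 0.1611 0.0857] w 47.9 t 60.8
clock: 61.42
tcp_pos: [0.6621, 0.1612, 0.088]
eef_rot: [0.999, -0.037, 0.0, -0.0]
force: [0.5, 0.5, 2.0]
gripper_width: 0.16
   yaw -4.21 F [0.5 0.5 2. ] T [ 0.015 -0.03  -0.277] tcp [0.6621 0.1612 0.088 ] w 14.0 t 61.425
clock: 62.42
tcp_pos: [0.5534, 0.1698, 0.088]
eef_rot: [0.999, -0.036, 0.0, -0.001]
force: [2.2, 3.6, 4.0]
gripper_width: 0.159
   yaw -4.15 F [2.2 3.6 4. ] T [ 0.568 -0.358 -0.369] tcp [0.5534 0.1698 0.088 ] w 13.9 t 62.425
clock: 62.8
tcp_pos: [0.5422, 0.1707, 0.088]
eef_rot: [0.999, -0.036, 0.0, -0.001]
force: [1.8, 4.5, 6.2]
gripper_width: 0.158
   yaw -4.15 F [1.8 4.5 6.2] T [ 0.889 -0.168 -0.331] tcp [0.5422 0.1707 0.088 ] w 13.9 t 62.8
```

```bash
python3 -m handwheel '[{"dx":-0.25,"dy":0,"dz":0,"ax":0,"ay":0,"az":0},{"dx":-0.25,"dy":0,"dz":0,"ax":0,"ay":0,"az":0},{"dx":0,"dy":0,"dz":0,"ax":0,"ay":0,"az":0}]'>/dev/null;python3 tq.py
python3 -m handwheel '[{"dx":-0.2,"dy":0,"dz":0,"ax":0,"ay":0,"az":0},{"dx":-0.2,"dy":0,"dz":0,"ax":0,"ay":0,"az":0},{"dx":0,"dy":0,"dz":0,"ax":0,"ay":0,"az":0}]'>/dev/null;python3 tq.py
python3 -m handwheel '[{"dx":-0.15,"dy":0,"dz":0,"ax":0,"ay":0,"az":0},{"dx":0,"dy":0,"dz":0,"ax":0,"ay":0,"az":0}]'>/dev/null;python3 tq.py
python3 -m handwheel '[{"dx":-0.1,"dy":0,"dz":0,"ax":0,"ay":0,"az":0},{"dx":0,"dy":0,"dz":0,"ax":0,"ay":0,"az":0}]'>/dev/null;python3 tq.py
```

```text
yaw -4.16 F [6.8 4.5 1.3] T [ 0.961 -0.998 -0.278] tcp [0.5335 0.1714 0.088 ] w 13.9 t 63.175
   yaw -4.15 F [1.  5.5 7.4] T [ 1.012e+00 -1.000e-03 -3.440e-01] tcp [0.5241 0.1721 0.0879] w 13.7 t 63.55
   yaw -4.16 F [10.3  4.  -3.3] T [ 0.987 -1.704 -0.209] tcp [0.5235 0.1722 0.088 ] w 14.0 t 63.8
   yaw -4.17 F [ 19.4   4.9 -11. ] T [ 1.038 -3.196 -0.155] tcp [0.5235 0.1722 0.088 ] w 14.0 t 64.05
```

The cover is hard against the home stop (travel 0.140; the force dropped after the click). Release, rise and do a last check.

```bash
python3 -m handwheel '[{"dx":0.1,"dy":0,"dz":0,"ax":0,"ay":0,"az":0},{"dx":0,"dy":0,"dz":0,"ax":0,"ay":0,"az":0}]';python3 tq.py
python3 -m handwheel '[{"dx":0,"dy":0,"dz":0,"ax":0,"ay":0,"az":0},{"dx":0,"dy":0,"dz":0,"ax":0,"ay":0,"az":0},{"dx":0,"dy":0,"dz":0,"ax":0,"ay":0,"az":0},{"dx":0,"dy":0,"dz":-1,"ax":0,"ay":0,"az":0},{"dx":0,"dy":0,"dz":-1,"ax":0,"ay":0,"az":0},{"dx":0,"dy":0,"dz":-1,"ax":0,"ay":0,"az":0},{"dx":0,"dy":-1,"dz":-1,"ax":0,"ay":0,"az":0},{"dx":0,"dy":-1,"dz":-1,"ax":0,"ay":0,"az":0}]' 48
python3 -m handwheel '[{"dx":0,"dy":-1,"dz":0,"ax":0,"ay":0,"az":0},{"dx":0,"dy":-1,"dz":0,"ax":0,"ay":0,"az":0},{"dx":0,"dy":-1,"dz":0,"ax":0,"ay":0,"az":0},{"dx":0,"dy":-1,"dz":0,"ax":0,"ay":0,"az":0},{"dx":0,"dy":-1,"dz":0,"ax":0,"ay":0,"az":0},{"dx":0,"dy":-1,"dz":0,"ax":0,"ay":0,"az":0},{"dx":0,"dy":-1,"dz":0,"ax":0,"ay":0,"az":0},{"dx":0,"dy":0,"dz":0,"ax":0,"ay":0,"az":0}]'
python3 - <<'E'
from h import *
s=get_image("side");t=get_image("top");cv2.imwrite("pics/v16.png",np.hstack([cv2.resize(s[130:270,180:320],(400,400),interpolation=cv2.INTER_CUBIC),cv2.resize(t[135:265,140:270],(400,400),interpolation=cv2.INTER_CUBIC)]))
m=cv2.inRange(t,(0,0,0),(45,45,45));m[:205]=0;m[240:]=0;m[:,:185]=0;m[:,220:]=0
c=max(cv2.findContours(m,0,1)[0],key=cv2.contourArea);r=cv2.minAreaRect(c);print(r,px2w("top",*r[0],.09))
E
python3 tq.py
```

```text
clock: 64.3
tcp_pos: [0.5235, 0.1722, 0.088]
eef_rot: [0.999, -0.036, 0.002, -0.0]
force: [9.7, 5.6, -2.2]
gripper_width: 0.158
   yaw -4.17 F [ 9.7  5.6 -2.2] T [ 1.018 -1.655 -0.254] tcp [0.5235 0.1722 0.088 ] w 13.9 t 64.3
clock: 65.3
tcp_pos: [0.5242, 0.2118, 0.1898]
eef_rot: [0.999, -0.037, 0.0, -0.001]
force: [0.9, 0.4, -1.4]
gripper_width: 0.548
clock: 66.3
tcp_pos: [0.5339, 0.353, 0.1872]
eef_rot: [0.999, -0.035, -0.0, 0.0]
force: [0.2, -0.4, -0.1]
gripper_width: 0.546
((196.5, 219.0), (6.0, 23.0), 90.0) [0.51997679 0.17276749 0.09      ]
   yaw -4.2 F [-0.5 -0.5 -0.2] T [-0.106  0.05  -0.001] tcp [0.5343 0.3504 0.1875] w 47.9 t 66.4
```

View pics/v16.png

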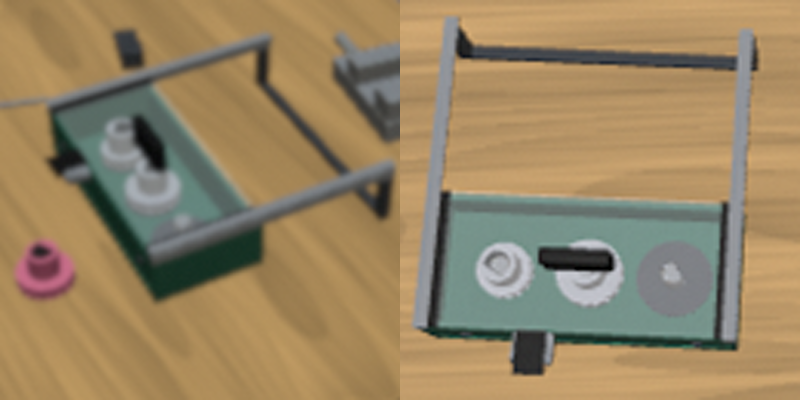

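The cover is home: it spans the whole box, the tab hangs over and past the ledge at (530,352), and both new pulleys show through it. The arm is clear, so I'm handing in.

```bash
python3 -c "
from cell import robot
print(robot.close_job())"
```

```text
the job is handed in; nothing more can be done
None
```

I handed the job in at about 66 s on the robot's clock. Both worn pulleys are in the tray, both new ones are on their shafts and the cover is closed. The hand-in reports no verdict.

- **Pulleys present:** only pulley_s and pulley_m were laid out. pulley_l was absent, so shaft_l stays empty. The yellow and pink look-alikes were left alone.
- **Seating:** both went down smoothly and met the collar at the expected height, with +10 N on pulley_s and +13 N on pulley_m. pulley_m had been knocked a few centimetres aside during the run, so I located it again before gripping it.
- **Flats:** pictures put the shaft flats at about 140° and turning the worn pulleys suggested about 144°. I placed at 144°, well within the 0.1 rad tolerance.
- **Cover:** it travelled 0.140 m to a hard stop, and the force dropped as the tab clicked. The last pictures show the cover over the whole box and the tab past the ledge.
- **Disagreement:** camera positions came out about 3–5 mm short in x compared with the arm's own readings. I corrected for that, and both pulleys fitted first time.
- **Bystanders:** nothing pushed against any of them in any move I made. I did not measure their final positions, and the last picture shows only the gearbox area.

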